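# Ice for an iced coffee

### The job

Put the ice from the steel jug into the cup. The jug stands with its handle tucked in against the moka pot, so first set it on the cork mat with its spout pointing at the cup and let go; then take it by the handle, tip all three ice cubes over the spout into the cup and stand the jug back upright on the mat. Do not let the jug fall, leave the cup standing where it is, and do not shift the moka pot, sugar dispenser or spoon rest.

Things in the scene. Friction and masses are not known exactly. Their poses are not given: they have to be found in the camera images.
- jug: small open steel pouring jug, 92 mm high, almost straight wall: outside diameter 62 mm at the foot, 67 mm at 65 mm up, 69 mm at the rim; floor and wall 3 mm, 0.29 kg with handle. Origin: middle of its underside; z up its axis, +x towards the spout, -x towards the handle. The body can be taken from above across y or up to 0.5 rad round from that; at the start the moka pot is close behind the handle
- jug_handle: the jug's flat steel handle, rigidly part of the jug and with the same origin and axes: an upright strap at x = -60 mm, from 22 to 84 mm up, 6 mm thick (x) and 12 mm wide (y), joined to the wall by a level arm at each end; the gap between strap and wall is 23 mm or more. Pinch the strap across y, e.g. 55 mm up, from above and behind
- jug_spout (a point): the tip of the jug's pouring lip, 51.5 mm from the axis in +x, 96 mm up; the lip is about 40 mm wide and swells out of the upper half of the wall
- ice1_mid (a point): one of three equal ice cubes, 23 mm, 11 g, very slippery, loose in the jug at the start (two side by side on its floor, one on top). As the jug is tilted they slide out between about 60 and 115 degrees, and shoot too far if it is tilted fast. This point is the middle of the cube
- ice2_mid (a point): one of three equal ice cubes, 23 mm, 11 g, very slippery, loose in the jug at the start (two side by side on its floor, one on top). As the jug is tilted they slide out between about 60 and 115 degrees, and shoot too far if it is tilted fast. This point is the middle of the cube
- ice3_mid (a point): one of three equal ice cubes, 23 mm, 11 g, very slippery, loose in the jug at the start (two side by side on its floor, one on top). As the jug is tilted they slide out between about 60 and 115 degrees, and shoot too far if it is tilted fast. This point is the middle of the cube
- cup: white ceramic cup without a handle, 85 mm high, outside diameter 86 mm at the rim and 69 mm at the foot, wall 4 mm, floor 5 mm, 0.32 kg, standing loose on the worktop. Origin: middle of its underside, z up
- cork_mat: round cork mat, 160 mm across and 6 mm thick, fixed to the worktop. Origin: middle of its underside, z up
- moka_pot: round aluminium stove-top coffee pot with black handle and knob, 184 mm high, 96 mm across the foot, handle out to 85 mm from the axis; bystander. Origin: middle of its underside. At the start the jug stands beside it, axis 125 mm from the pot's axis, handle towards the pot
- sugar_dispenser: white plastic sugar dispenser with grey flip-top lid, 72 mm across, 138 mm high; bystander. Origin: middle of its underside
- spoon_rest: white ceramic spoon rest, 100 mm round dish with an 80 mm trough for the spoon handle along its +x, 19 mm high; bystander. Origin: middle of the dish's underside
Things that resemble listed ones, but are neither listed nor needed, are in the scene too. There is more than one size of the cork_mat; the job needs the larger. Leave any yellow look-alike of the jug alone.

How it is judged:
By the outcome, as a careful person would: the job done as asked, in the order asked, and still so for the second after the job is handed in, with the robot touching nothing.
It also fails if it takes over 72 s, if anything falls off the work surface, if the arm or the gripper's body presses on something with over 40 N, if the wrist force passes 120 N, or if a joint passes its speed limit or range.

### The arm

A 6-joint arm with a two-finger parallel gripper is mounted at the origin on the work surface. World frame = base frame: x ahead of the robot, y to its left, z up, the work surface at z = 0. Lengths are in m, angles in rad, forces in N, time in s.
With the tool pointing down it reaches from about 0.3 to 0.775 m from the base axis. Payload 14.6 kg.
Tool frame: the origin (TCP) lies where the fingers leave the gripper's body, on its centre line; the fingertips stand 97 mm ahead of it and the grasp point (between the pads) lies 78 mm ahead of it (ctrl.finger_overhang is the distance from the TCP to the fingertips, in m); z points along the fingers, y is the direction in which the jaws open and shut (so a half turn about z gives the same grasp; the last joint's range is limited). The gripper opens to 94 mm and grips with 3 to 60 N. Pads are 16 mm wide; open, the fingers measure 119 mm over their backs; the gripper's body (75 mm by 177 mm) begins 78 mm behind the grasp point.
Start: joints at [-1.348, 0.3, 1.521, -0, 1.321, -0.067], TCP at [0.157, -0.527, 0.303] pointing down, gripper open.
Joint ranges: [-3.03, 3.03], [-0.79, 2.21], [0.23, 2.52], [-1.04, 4.18], [0, 3.07], [-2.55, 2.55]. Speed limits (rad/s): [2.22, 2.22, 2.57, 3.14, 3.14, 3.14].

### API

Orientations are given as [roll, pitch, yaw] about the fixed x, y, z axes, in that order (R = Rz(yaw) Ry(pitch) Rx(roll)).
In Python, from station import ctrl, imaging, hand_in gives the robot as it stands.
- The arm moves only by the shell command python3 -m pendant 'ROWS' [FORCE]. ROWS is JSON, a list of rows, each a list of 7 numbers: the shift along the tool's x, y, z normalised to -1 to 1, where 1 is 120 mm, then the turn, a rotation vector about the tool's x, y, z normalised to -1 to 1, where 1 is 30 degrees, then the closure, from -1 (fully open) to 1 (shut). A call has 1 to 10 rows; each row shifts and turns the commanded pose from where the row before left it, along the tool's axes as they then stand; what a row does not reach is not made up. A row lasts 1/12 s, in which the tool goes at most 41.7 mm and 7.16 degrees, less where a joint would pass 70% of its speed; a pose out of reach is approached as far as the arm can. A call with a number of a shift or a turn outside -1 to 1 is refused whole. A call with a gripper value outside its range is refused whole. The fingers move at their own pace and stop on an object; FORCE is the grip in N (left out, the last holds). Time passes only in rows, so rows that do not move let the fingers close. It gives the time, the measured TCP pose, the force and the opening at its end, in the units of the state.
- ctrl.get_obs(): the state, without advancing time (a new reading comes with each control period).
- imaging.camera(name): name is "side" or "top"; returns a dict with "image" (480x640x3 uint8, red, green, blue), "mtx" (3x3 intrinsics, pixels), "k1" (the pictures are not rectified: a ray, as slopes to the right and down, at radius r is drawn at 1 + k1 r^2 times it, then the intrinsics apply), "rvec" (rotation vector, rad) and "tvec" (3), from world to camera coordinates, as OpenCV has them. Camera axes: x right, y down, z forward; pixel columns grow to the right and rows downward; lengths in m; the calibration is good to about 2 mm. A picture is of the moment at which its call begins. There is no depth.
- hand_in(): hands the job in, once; it reports no verdict.
The state is a dict: "time_s": time; "qpos": joint angles; "joint_vel": joint speeds; "tau": joint torques, N m; "ee_pos": TCP position; "eef_rot": TCP orientation; "force": force on the tool from outside, world axes, zero at the start; "moment": the same for the moment, N m; "grip_width": finger opening in m.
Only numpy, scipy, OpenCV 4.12 (cv2) and the standard library are available. Lean on these libraries where they do the work, as an engineer would, in place of code of your own. Each camera call takes 0.05 s, during which the arm holds its last target.

## Working session

There is one attempt and no reset: what is moved stays moved. The work goes in short steps, Python scripts to look and compute and a shell command to move; the robot and the scene stay as the last step left them, time stands still between calls to the robot, and variables do not carry over. Pictures are saved under pics/ and viewed, and the job is handed in when it is done.

```bash
ls; mkdir -p pics
python3 - <<'E'
from station import ctrl, imaging
import cv2
for n in ("side","top"):
    c=imaging.camera(n); cv2.imwrite(f"pics/{n}0.png",c["image"][:,:,::-1])
    print(n,c["mtx"].tolist(),c["k1"],c["rvec"],c["tvec"])
print(ctrl.get_obs())
E
```

```text
pics
side [[462.30983421301255, 0.0, 327.41453582081203], [0.0, 462.30983421301255, 231.79146409284968], [0.0, 0.0, 1.0]] -0.12099691651990789 [ 0.67704816 -2.46696304  1.29654579] [0.51602371 0.22524081 1.00445498]
top [[488.73016671597105, 0.0, 322.38951482281055], [0.0, 488.73016671597105, 231.1693865555407], [0.0, 0.0, 1.0]] -0.05691629628161 [ 2.18072559 -2.1578309   0.11342267] [0.02940672 0.59221938 1.26184822]
{'time_s': 0.1, 'qpos': array([-1.34761957e+00,  3.00430632e-01,  1.52147466e+00,  2.47548555e-05,
        1.32068940e+00, -6.65841154e-02]), 'joint_vel': array([-0.00081469, -0.0006843 , -0.00194629,  0.00014038,  0.00095128,
       -0.00163621]), 'tau': array([ 7.21216711e-04, -5.32640469e+01, -3.53282046e+01,  7.09713064e-02,
        2.35217315e-02, -7.14627504e-05]), 'ee_pos': array([ 0.1571312 , -0.52695409,  0.30215349]), 'eef_rot': array([-3.14059443e+00, -9.05962274e-05,  2.89754685e-01]), 'force': array([-0.53849572, -0.54021422, -0.40589549]), 'moment': array([ 0.00241792, -0.02333978,  0.00449065]), 'grip_width': 0.09412992619965425}
```

View pics/side0.png

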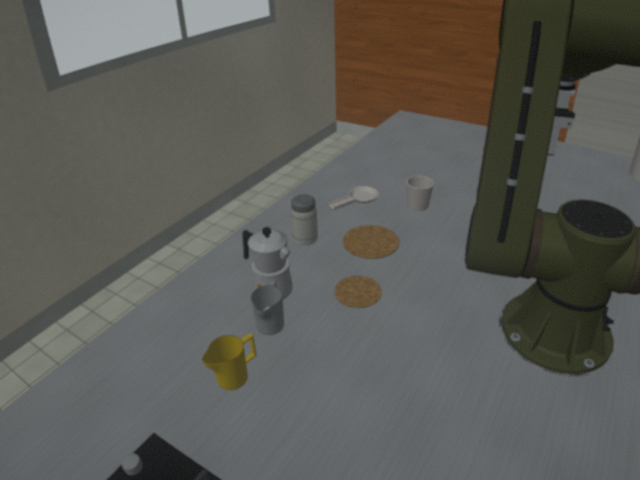

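View pics/top0.png

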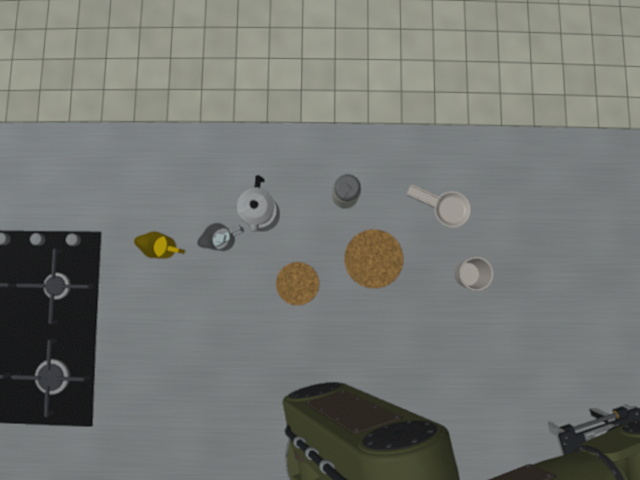

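Candidates: the steel jug at top-view (218,237) versus the yellow look-alike at (157,245), which I leave alone. The mats are the larger at (374,259) and the smaller at (298,284), and I take the larger. The cup is at (474,273). I'll check the choice in a close crop and measure.

```bash
cat > h.py <<'E'
import numpy as np, cv2
from station import ctrl, imaging
from scipy.spatial.transform import Rotation as Ro
def ray(c,u,v):
    K=c["mtx"]; d=np.array([c["k1"],0,0,0,0.])
    n=cv2.undistortPoints(np.array([[[u,v]]],float),K,d)[0,0]
    R=cv2.Rodrigues(np.asarray(c["rvec"],float))[0]; t=np.asarray(c["tvec"],float)
    return -R.T@t, R.T@np.array([n[0],n[1],1.])
def plane(c,u,v,z):
    o,d=ray(c,u,v); return o+d*(z-o[2])/d[2]
def proj(c,P):
    return cv2.projectPoints(np.atleast_2d(np.array(P,float)),np.asarray(c["rvec"],float),np.asarray(c["tvec"],float),c["mtx"],np.array([c["k1"],0,0,0,0.]))[0][:,0]
def crop(c,x0,y0,x1,y1,s,name):
    im=c["image"][y0:y1,x0:x1,::-1]; cv2.imwrite("pics/"+name,cv2.resize(im,None,fx=s,fy=s,interpolation=cv2.INTER_CUBIC))
def tri(c1,p1,c2,p2):
    o1,d1=ray(c1,*p1);o2,d2=ray(c2,*p2);A=np.stack([d1,-d2],1)
    s=np.linalg.lstsq(A,o2-o1,rcond=None)[0]
    a=o1+s[0]*d1;b=o2+s[1]*d2; return (a+b)/2,np.linalg.norm(a-b)
E
python3 - <<'E'
from h import *
t=imaging.camera("top"); s=imaging.camera("side")
crop(t,130,165,290,285,5,"c_top.png"); crop(s,190,210,350,330,5,"c_side.png")
hsv=cv2.cvtColor(t["image"],cv2.COLOR_RGB2HSV)
m=cv2.inRange(hsv,(8,80,60),(20,255,255)); m[:, :270]=0; m[300:]=0
n,l,st,ce=cv2.connectedComponentsWithStats(m)
for i in range(1,n):
    if st[i,4]>200: 
        cn=cv2.findContours((l==i).astype(np.uint8),0,2)[0][0]; el=cv2.fitEllipse(cn)
        print("mat",el, plane(t,*el[0],.006))
crop(t,440,235,520,295,8,"c_cup.png")
E
```

```text
mat ((373.38433837890625, 258.4522399902344), (57.3455810546875, 57.81235122680664), 128.4183349609375) [ 0.522308   -0.10188992  0.006     ]
mat ((297.0825500488281, 283.2175598144531), (41.96446228027344, 42.12910842895508), 160.921142578125) [0.45413702 0.10166357 0.006     ]
```

View pics/c_top.png

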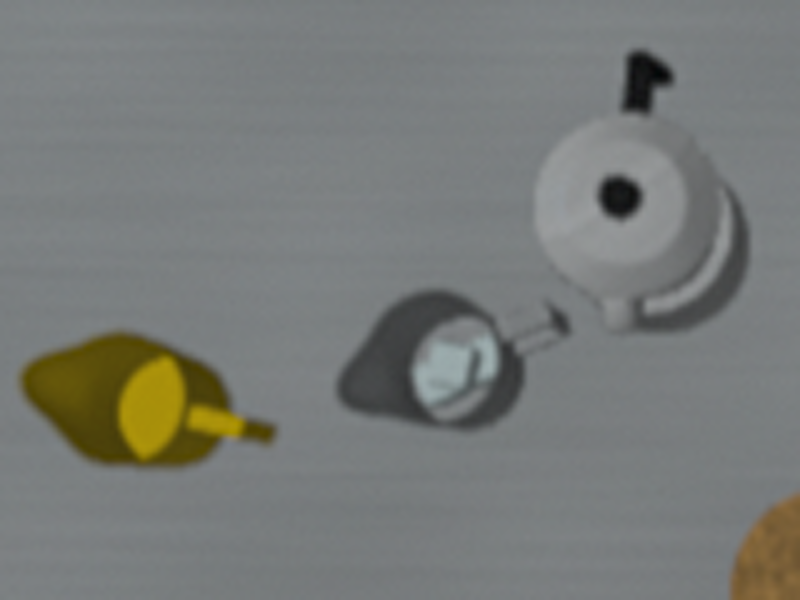

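View pics/c_side.png

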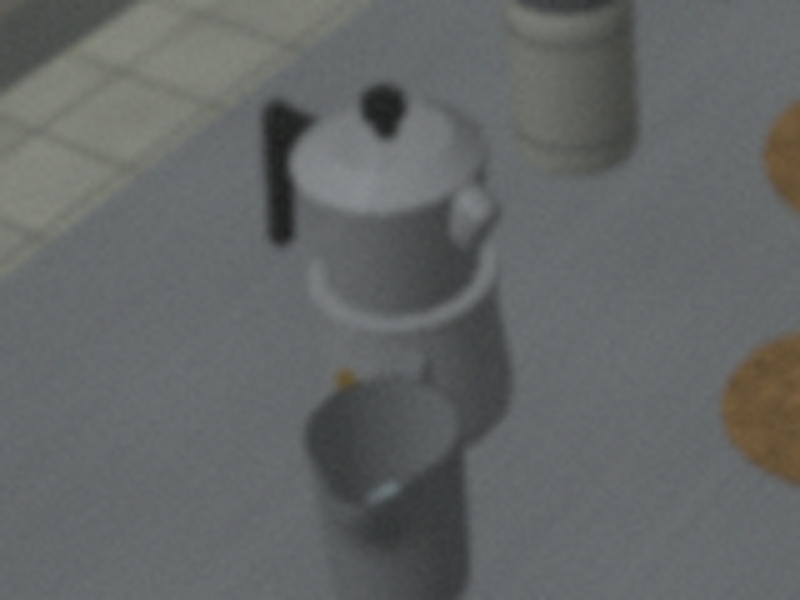

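View pics/c_cup.png

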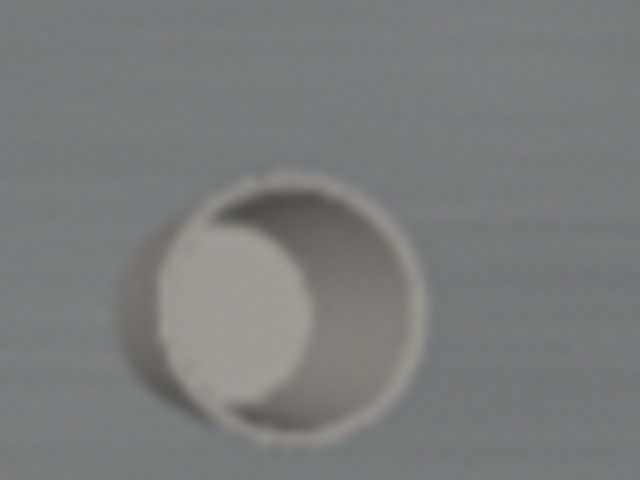

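Run:
```python
from h import *
t=imaging.camera("top"); s=imaging.camera("side")
f=lambda x,y:(130+x/5,165+y/5)
sp=plane(t,*f(340,395),.096); ha=plane(t,*f(562,318),.084)
print("spout",sp,"handle",ha,np.linalg.norm((sp-ha)[:2]), "yaw",np.arctan2(*(sp-ha)[1::-1]))
u=(sp-ha)[:2];u/=np.linalg.norm(u);print("axis from both",sp[:2]-.0515*u,ha[:2]+.06*u)
print("rim c",plane(t,*f(450,360),.092)); 
mk=plane(t,*f(620,197),.180);print("moka",mk)
cup=plane(t,440+293/8,235+308/8,.085);print("cup",cup)
print("side cup rim c pred",proj(s,cup),"jug rim",proj(s,plane(t,*f(450,360),.092)),"spout",proj(s,sp))
print("sugar",plane(t,347,185,.138))
print("cup side extents:")
crop(s,395,165,445,225,10,"cs_cup.png");crop(s,240,275,300,340,9,"cs_jug.png")
```

```text
spout [0.54939467 0.34766931 0.096     ] handle [0.59073855 0.23881969 0.084     ] 0.11643692340022332 yaw 1.9337909482112776
axis from both [0.56768105 0.29952517] [0.56943403 0.29490995]
rim c [0.56800075 0.29354776 0.092     ]
moka [0.63801733 0.19733257 0.18      ]
cup [ 0.48287854 -0.35510169  0.085     ]
side cup rim c pred [[420.32307759 182.45409176]] jug rim [[270.37909481 294.42704297]] spout [[261.60378019 311.17943858]]
sugar [ 0.69506592 -0.02330813  0.138     ]
cup side extents:
```

View pics/cs_cup.png

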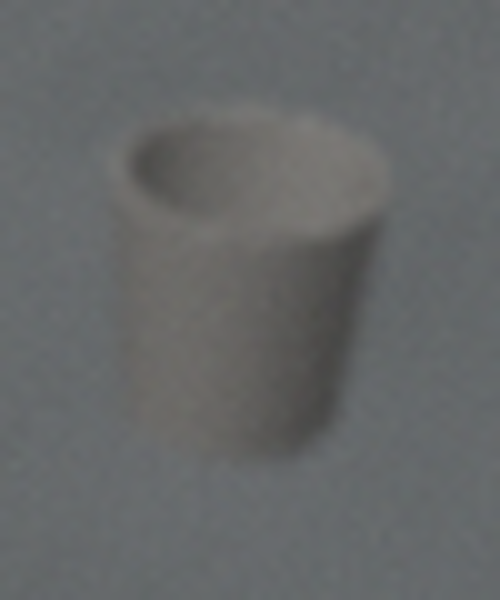

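View pics/cs_jug.png

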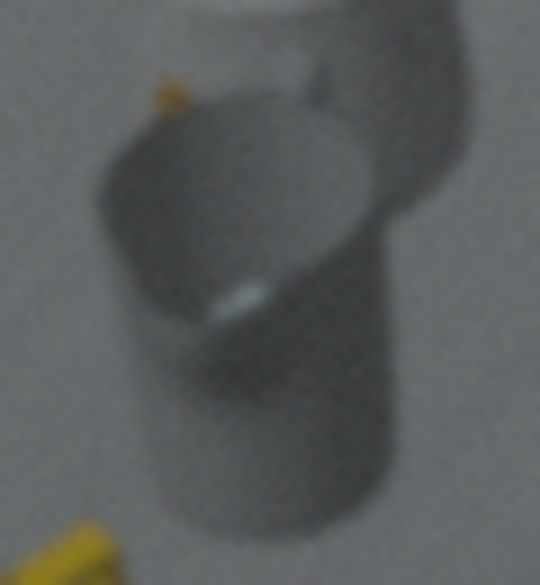

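```bash
python3 - <<'E'
from station import ctrl, imaging
print([a for a in dir(ctrl) if a[0]!='_'],[a for a in dir(imaging) if a[0]!='_'], ctrl.finger_overhang)
E
python3 -m pendant '[[0,0,-0.3,0,0,0,-1]]'
```

```text
['MotionError', 'finger_overhang', 'get_obs'] ['camera'] 0.0972
time_s: 0.38
ee_pos: [0.1569, -0.526, 0.3331]
eef_rot: [-3.131, -0.001, 0.29]
force: [0.5, -1.2, -1.4]
grip_width: 0.0939
```

```bash
cat > lg.py <<'E'
from station import ctrl; import json
o=ctrl.get_obs(); open("log.jsonl","a").write(json.dumps([list(map(float,o[k])) for k in("qpos","ee_pos","eef_rot")])+"\n")
import numpy as np; np.set_printoptions(precision=4,suppress=True); print("q",o["qpos"],"F",o["force"],o["moment"])
E
python3 lg.py
python3 -m pendant '[[0.219,-0.2333,0,0,0,0,-1],[0.219,-0.2333,0,0,0,0,-1],[0.219,-0.2333,0,0,0,0,-1],[0.219,-0.2333,0,0,0,0,-1],[0.219,-0.2333,0,0,0,0,-1],[0.219,-0.2333,0,0,0,0,-1],[0.219,-0.2333,0,0,0,0,-1],[0.219,-0.2333,0,0,0,0,-1]]'; python3 lg.py
```

```text
q [-1.3477  0.2796  1.4759 -0.      1.3963 -0.0666] F [ 0.5017 -1.201  -1.4107] [ 0.0447  0.0026 -0.0417]
time_s: 1.05
ee_pos: [0.2949, -0.2506, 0.3388]
eef_rot: [3.141, -0.0, 0.289]
force: [2.1, -0.7, 0.5]
grip_width: 0.0941
q [-0.7992 -0.1057  1.8807  0.      1.366   0.4823] F [ 2.1094 -0.7031  0.4866] [0.0231 0.03   0.0042]
```

```bash
python3 -m pendant '[[0.219,-0.2333,0,0,0,0,-1],[0.219,-0.2333,0,0,0,0,-1],[0.219,-0.2333,0,0,0,0,-1],[0.219,-0.2333,0,0,0,0,-1],[0.219,-0.2333,0,0,0,0,-1],[0.219,-0.2333,0,0,0,0,-1],[0.219,-0.2333,0,0,0,0,-1],[0.219,-0.2333,0,0,0,0,-1]]'; python3 lg.py
python3 -m pendant '[[0.219,-0.2333,0,0,0,0,-1],[0.219,-0.2333,0,0,0,0,-1],[0.219,-0.2333,0,0,0,0,-1],[0.219,-0.2333,0,0,0,0,-1],[0.219,-0.2333,0,0,0,0,-1],[0.219,-0.2333,0,0,0,0,-1],[0.219,-0.2333,0,0,0,0,-1]]'; python3 lg.py
```

```text
time_s: 1.72
ee_pos: [0.4325, 0.0244, 0.3388]
eef_rot: [3.141, -0.001, 0.29]
force: [0.3, -1.0, 0.5]
grip_width: 0.0939
q [-0.0282  0.0055  1.775  -0.      1.3606  1.2526] F [ 0.341  -0.9838  0.5245] [-0.0575 -0.0137 -0.0058]
time_s: 2.3
ee_pos: [0.5528, 0.2647, 0.3385]
eef_rot: [3.142, 0.0, 0.29]
force: [1.6, -0.9, 0.2]
grip_width: 0.0941
q [ 0.3868  0.42    1.2764 -0.      1.4453  1.6676] F [ 1.6332 -0.8505  0.1833] [-0.0254  0.0369  0.0427]
```

```bash
python3 -m pendant '[[0,0,0,0,0,-0.235,-1],[0,0,0,0,0,-0.235,-1],[0,0,0,0,0,-0.235,-1],[0,0,0,0,0,-0.235,-1],[0,0,0,0,0,-0.235,-1],[0,0,0,0,0,-0.235,-1],[0,0,0,0,0,-0.235,-1],[0,0,0,0,0,-0.235,-1],[0,0,0,0,0,-0.235,-1]]'; python3 lg.py
python3 -m pendant '[[0,0,0,0,0,-0.235,-1],[0,0,0,0,0,-0.235,-1],[0,0,0,0,0,-0.235,-1],[0,0,0,0,0,-0.235,-1],[0,0,0,0,0,-0.235,-1],[0,0,0,0,0,-0.235,-1],[0,0,0,0,0,-0.235,-1],[0,0,0,0,0,-0.235,-1],[0,0,0,0,0,0,-1]]'; python3 lg.py
python3 - <<'E'
from h import *
o=ctrl.get_obs();R=Ro.from_euler("xyz",o["eef_rot"]).as_matrix()
print(R.T@(np.array([.568,.2965,.25])-o["ee_pos"])/.12, R[:,1])
E
```

```text
time_s: 3.05
ee_pos: [0.5524, 0.2627, 0.3385]
eef_rot: [-3.141, 0.0, 1.403]
force: [-0.1, 0.2, -0.5]
grip_width: 0.0943
q [0.3841 0.4172 1.2802 0.     1.4445 0.5516] F [-0.123   0.1751 -0.4614] [ 0.0063 -0.0402 -0.0285]
time_s: 3.8
ee_pos: [0.5524, 0.2627, 0.3385]
eef_rot: [-3.141, -0.0, 2.388]
force: [0.4, 0.2, -0.4]
grip_width: 0.0941
q [ 0.3841  0.4171  1.2802 -0.      1.4444 -0.4328] F [ 0.4179  0.2179 -0.3537] [-0.0011 -0.1507  0.0196]
[0.09760381 0.29434361 0.73774977] [ 6.84479478e-01  7.29032101e-01 -1.99842636e-04]
```

```bash
python3 -m pendant '[[0.05,0.147,0.15,0,0,0,-1],[0.048,0.147,0.15,0,0,0,-1],[0,0,0.2,0,0,0,-1],[0,0,0.2,0,0,0,-1],[0,0,0,0,0,0,-1],[0,0,0,0,0,0,-1]]'; python3 lg.py
python3 - <<'E'
from h import *
t=imaging.camera("top"); s=imaging.camera("side")
a=np.linspace(0,6.28,40)
for r,z in((.031,0),(.0335,.065)):
    p=proj(s,np.c_[.568+r*np.cos(a),.2965+r*np.sin(a),z+0*a]); print(z,p.min(0),p.max(0), (p.min(0)-[240,275])*9,(p.max(0)-[240,275])*9)
crop(s,180,190,340,340,5,"s1.png"); crop(t,160,180,300,290,5.5,"t1.png")
E
```

```text
time_s: 4.3
ee_pos: [0.568, 0.2963, 0.2542]
eef_rot: [-3.14, -0.001, 2.379]
force: [-0.0, -0.3, 0.8]
grip_width: 0.0942
q [ 0.4237  0.5422  1.2941 -0.      1.3072 -0.3842] F [-0.0498 -0.333   0.7753] [ 0.0257 -0.1823 -0.0317]
0 [259.8953621  315.70920666] [287.017023   335.31814071] [179.05825894 366.38285996] [423.15320696 542.8632664 ]
0.065 [255.51167936 294.1957969 ] [285.93528265 315.13937726] [139.60511421 172.76217208] [413.41754389 361.25439534]
```

View pics/s1.png

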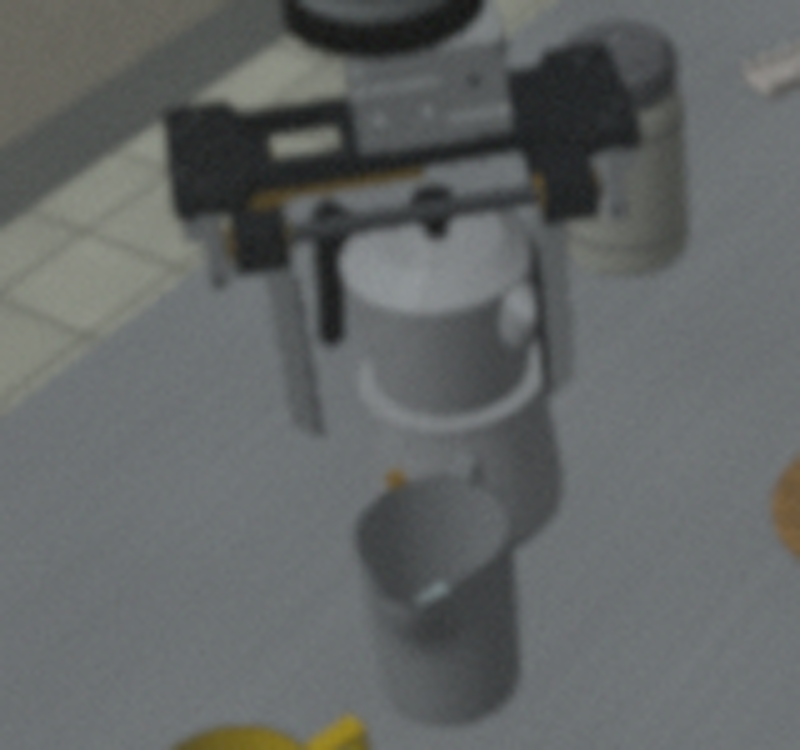

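View pics/t1.png

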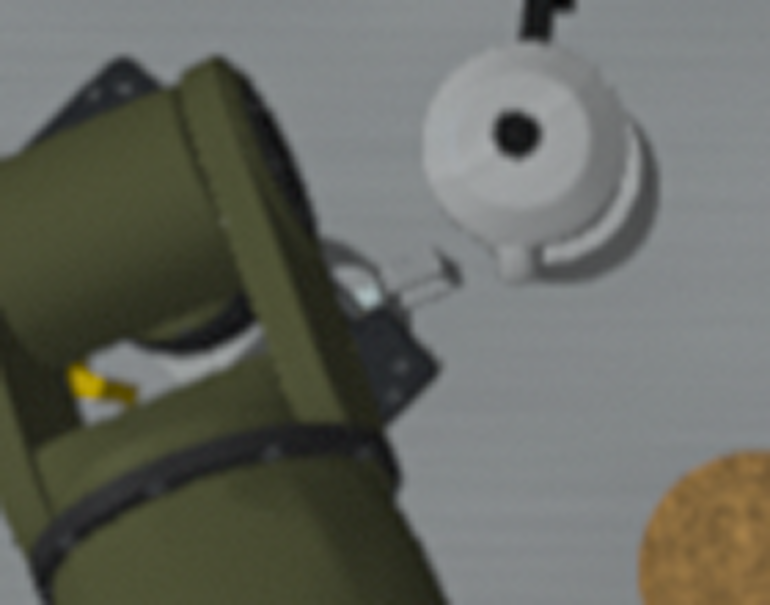

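Run:
```python
from h import *
s=imaging.camera("side");t=imaging.camera("top")
p=np.array([.568,.2965,.03])
for c in(s,t):
  b=proj(c,p)
  print([proj(c,p+d)-b for d in ([.01,0,0],[0,.01,0],[0,0,.01])])
o=ctrl.get_obs();print("tcp side",proj(s,o["ee_pos"]), "tips", proj(s,[o["ee_pos"]+np.array([0,0,-.0972])+k*Ro.from_euler("xyz",o["eef_rot"]).as_matrix()[:,1] for k in(-.047,.047)]))
crop(s,240,275,300,340,9,"x.png")
im=s["image"].astype(float).mean(2)
for v in (318,322,326): print(v,im[v-1:v+2,248:294].mean(0).astype(int))
im0=cv2.imread("pics/top0.png").astype(float).mean(2)
for v in (232,236,240,244,248): print(v,im0[v,192:246].astype(int))
```

```text
[array([[-3.54742206, -1.59207998]]), array([[-2.68766474,  2.73151942]]), array([[-0.4207491, -3.2234652]])]
[array([[ 0.11632959, -3.7626316 ]]), array([[-3.76149707, -0.04146791]]), array([[-0.75525158, -0.32972111]])]
tcp side [[261.39014802 232.27210267]] tips [[288.40641882 266.94003803]
 [243.77318384 274.88268027]]
318 [112 110 110 110 110 110 106 101  97  96  93  88  84  79  75  71  67  67
  65  63  66  66  68  69  69  69  69  69  68  65  66  65  65  64  69  82
 100 111 111 112 111 112 113 111 110 111]
322 [111 111 110 111 110 111 110 105 100  99  98  96  96  94  91  89  87  85
  82  82  78  79  76  77  75  74  72  70  68  67  64  65  66  67  67  80
 100 110 110 111 112 111 111 110 110 111]
326 [110 110 110 109 110 111 109 108 104 100  98  98  97  96  94  93  92  89
  88  85  85  83  80  80  77  75  75  70  70  66  65  66  65  66  72  86
 103 110 109 111 111 110 111 112 113 113]
232 [127 128 128 126 128 128 127 127 127 127 121 100  76  65  63  65  65  66
  66  67  65  66  80 106 123 131 126 121 121 123 124 127 131 140 142 146
 122  88 104 112 108 108 112 115 122 125 127 122 
[... 220 characters left out ...]
124 125 125 123 125 124 124]
240 [128 130 129 130 127 107  78  65  68  69  73  72  72  72  71  68  65  62
  58  61 101 152 166 163 159 159 158 161 163 164 156 116  91 122 140 131
 114  78  60  60  60  57  76 115 124 124 124 123 123 123 124 123 123 124]
244 [126 128 128 127 124 102  76  63  66  68  70  70  72  68  69  67  67  64
  60  56  63  97 134 157 156 150 137 121 104  97 105 114 125 123 107  78
  65  63  64  62  65  87 118 125 125 123 124 124 124 123 124 122 126 123]
248 [127 127 127 126 127 127 129 126 124 124 119 110 106 104 103 100  93  87
  78  73  65  62  60  63  83 108 117 116 110  99  83  72  64  62  63  66
  69  80  97 112 122 125 125 125 124 125 123 124 124 124 124 124 123 125]
```

Run:
```python
from h import *
s=imaging.camera("side");t=imaging.camera("top")
im0=cv2.imread("pics/top0.png").astype(float).mean(2)
for u in (210,214,218,222,226,230): print(u,im0[215:258,u].astype(int))
def ext(c,x,y):
    a=np.linspace(0,6.28,80);o=[]
    for r,z in((.031,0),(.0335,.065),(.0345,.092)):
        p=proj(c,np.c_[x+r*np.cos(a),y+r*np.sin(a),z+0*a]); o.append([z,*p.min(0).round(1),*p.max(0).round(1)])
    return o
for xy in((.568,.2965),(.573,.2995)):
    print(xy);print("top",*ext(t,*xy),sep="\n");print("side",*ext(s,*xy),sep="\n")
```

```text
210 [126 124 126 126 124 126 126 125 119 104  80  67  65  68  67  67  66  66
  64  66  64  63  61  63  60  58  59  58  59  60  60  62  63  78 106 122
 124 122 125 124 124 124 124]
214 [126 124 124 125 124 124 126 117  92  68  64  66  68  67  67  67  68  80
 100 117 122 129 142 158 166 166 164 159 151 134 105  74  58  60  79 107
 123 124 123 123 125 124 123]
218 [124 123 124 126 124 123 125 112  82  65  63  64  66  67  88 117 128 126
 138 161 165 164 163 163 164 158 145 142 154 137 107 112 128 117  91  96
 121 124 122 123 125 125 124]
222 [124 125 124 125 124 123 125 125 115  89  68  63  69  99 128 129 126 124
 128 143 161 165 163 162 160 156 143 118  95 105 124 128 114  83  66  78
 103 120 124 122 124 124 124]
226 [125 124 125 126 123 122 124 124 123 125 122 107  85  83 107 123 126 142
 162 160 146 137 142 152 156 140 111 106 117 107  82  68  63  63  70  96
 117 124 122 122 125 126 124]
230 [125 124 125 125 123 123 125 124 123 124 123 123 123 126 129 123 116 104
  79  65  66  72  71  70  64  60  59  61  64  64  63  64  71  97 119 124
 122 123 123 123 124 126 124]
(0.568, 0.2965)
top

[... 321 characters left out ...]
t64(335.3)]
[0.065, np.float64(255.5), np.float64(294.2), np.float64(286.0), np.float64(315.1)]
[0.092, np.float64(253.6), np.float64(284.8), np.float64(285.5), np.float64(306.2)]
(0.573, 0.2995)
top
[0, np.float64(213.5), np.float64(226.8), np.float64(236.3), np.float64(249.7)]
[0.065, np.float64(207.0), np.float64(223.1), np.float64(232.9), np.float64(249.0)]
[0.092, np.float64(204.1), np.float64(221.4), np.float64(231.3), np.float64(248.7)]
side
[0, np.float64(257.4), np.float64(315.7), np.float64(284.5), np.float64(335.3)]
[0.065, np.float64(252.9), np.float64(294.2), np.float64(283.3), np.float64(315.1)]
[0.092, np.float64(251.0), np.float64(284.8), np.float64(282.8), np.float64(306.2)]
```

```bash
python3 -m pendant '[[0.02,0.045,0,0,0,0,-1],[0,0,0.2,0,0,0,-1],[0,0,0.2,0,0,0,-1],[0,0,0.2,0,0,0,-1],[0,0,0.17,0,0,0,-1],[0,0,0.16,0,0,0,-1],[0,0,0,0,0,0,-1],[0,0,0,0,0,0,-1]]'; python3 lg.py
python3 - <<'E'
from h import *
t=imaging.camera("top"); s=imaging.camera("side")
crop(s,200,220,320,340,5,"s2.png");
E
```

```text
time_s: 5.27
ee_pos: [0.5702, 0.3022, 0.143]
eef_rot: [-3.141, -0.0, 2.382]
force: [-0.1, 0.3, -0.3]
grip_width: 0.094
q [ 0.4306  0.6688  1.368   0.      1.1059 -0.3801] F [-0.1351  0.3149 -0.2639] [-0.0332 -0.1587 -0.0205]
```

View pics/s2.png

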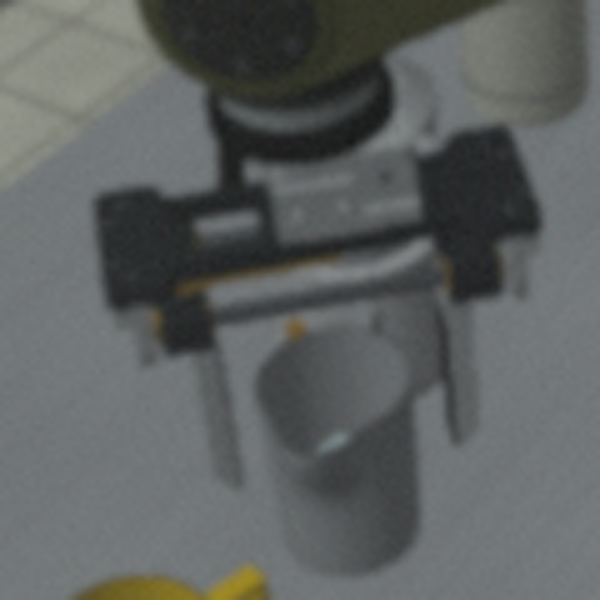

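```bash
python3 -m pendant '[[0,0,0,0,0,0,1],[0,0,0,0,0,0,1],[0,0,0,0,0,0,1],[0,0,0,0,0,0,1],[0,0,0,0,0,0,1],[0,0,0,0,0,0,1]]' 25; python3 lg.py
python3 -m pendant '[[0,0,-0.05,0,0,0,1],[0,0,-0.1,0,0,0,1],[0,0,-0.15,0,0,0,1],[0,0,-0.2,0,0,0,1],[0,0,-0.2,0,0,0,1],[0,0,-0.2,0,0,0,1],[0,0,-0.2,0,0,0,1],[0,0,-0.1,0,0,0,1],[0,0,0,0,0,0,1],[0,0,0,0,0,0,1]]'; python3 lg.py
python3 - <<'E'
from h import *
t=imaging.camera("top"); s=imaging.camera("side")
crop(s,200,150,340,290,4,"s3.png"); crop(t,160,180,300,290,5,"t3.png")
E
```

```text
time_s: 5.87
ee_pos: [0.5704, 0.3021, 0.1436]
eef_rot: [3.14, 0.0, 2.382]
force: [2.0, 2.3, 2.8]
grip_width: 0.0676
q [ 0.4303  0.6676  1.3683  0.0002  1.1043 -0.3805] F [1.9663 2.344  2.811 ] [ 0.277  -0.3986 -0.0063]
time_s: 6.7
ee_pos: [0.57, 0.3019, 0.2867]
eef_rot: [-3.141, -0.0, 2.382]
force: [0.1, -0.4, -4.3]
grip_width: 0.0674
q [ 0.4303  0.5266  1.2415  0.      1.3738 -0.3805] F [ 0.1218 -0.4412 -4.2637] [ 0.0082 -0.0921  0.0086]
```

View pics/s3.png

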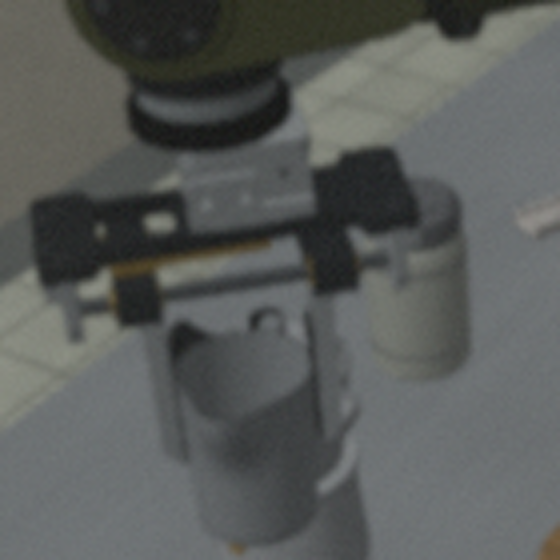

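View pics/t3.png

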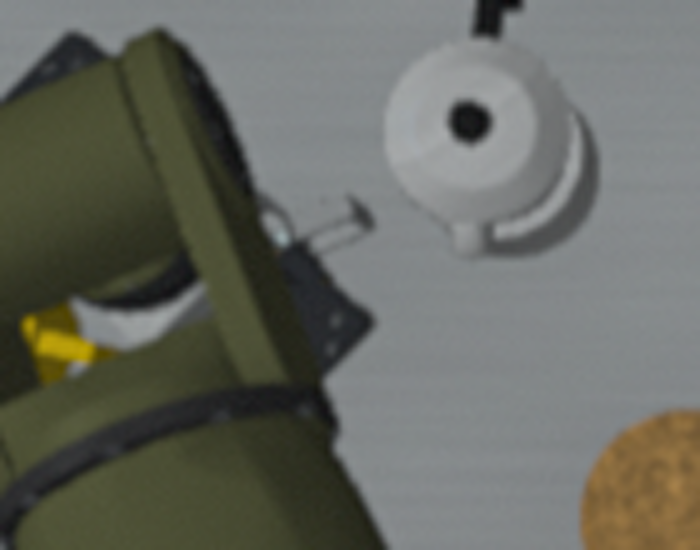

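Run:
```python
from h import *
t=imaging.camera("top"); o=ctrl.get_obs()
h=plane(t,160+362/5,180+213/5,.084+.1436); d=(h-o["ee_pos"])[:2]
print(h,np.linalg.norm(d),"jugyaw",np.arctan2(-d[1],-d[0]),"tool yaw",o["eef_rot"][2])
R=Ro.from_euler("xyz",o["eef_rot"]).as_matrix()
print("world -x in tool",R.T@[-.1,0,0]/.12)
```

```text
[0.58871217 0.23819325 0.2276    ] 0.06634672724487936 jugyaw 1.8589715591421798 tool yaw 2.3815383589293577
world -x in tool [ 0.60399846 -0.57413002  0.00224012]
```

```bash
python3 -m pendant '[[0.1,-0.1,0,0,0,0,1],[0.2,-0.19,0,0,0,0,1],[0.2,-0.19,0,0,0,0,1],[0.15,-0.14,0,0,0,0,1],[-0.1,-0.1,0,0,0,0,1],[-0.22,-0.187,0,0,0,0,1],[-0.22,-0.187,0,0,0,0,1],[-0.22,-0.187,0,0,0,0,1],[-0.22,-0.187,0,0,0,0,1],[-0.22,-0.187,0,0,0,0,1]]'; python3 lg.py
python3 -m pendant '[[-0.22,-0.187,0,0,0,0,1],[-0.22,-0.187,0,0,0,0,1],[-0.22,-0.187,0,0,0,0.1,1],[-0.22,-0.187,0,0,0,0.1,1],[-0.22,-0.187,0,0,0,0.1,1],[-0.1,-0.09,0,0,0,0.22,1],[0,0,0,0,0,0.22,1],[0,0,0,0,0,0.22,1],[0,0,0,0,0,0.22,1],[0,0,0,0,0,0.22,1]]'; python3 lg.py
```

```text
time_s: 7.68
ee_pos: [0.4808, 0.111, 0.2861]
eef_rot: [-3.14, -0.001, 2.382]
force: [0.3, 0.5, -2.7]
grip_width: 0.0677
q [ 0.1526  0.1893  1.6983 -0.      1.2555 -0.6585] F [ 0.2751  0.5158 -2.7021] [ 0.0849 -0.1697 -0.0333]
time_s: 8.52
ee_pos: [0.4926, -0.0763, 0.286]
eef_rot: [-3.14, -0.001, 1.642]
force: [-0.1, 0.6, -3.7]
grip_width: 0.0678
q [-0.2272  0.2008  1.6849 -0.      1.2578 -0.2988] F [-0.1499  0.5646 -3.7129] [-0.0553 -0.086   0.0238]
```

```bash
python3 -m pendant '[[0,0,0,0,0,0.23,1],[0,0,0,0,0,0.23,1],[0,0,0,0,0,0.23,1],[0,0,0,0,0,0.23,1],[0,0,0,0,0,0.23,1],[0,0,0,0,0,0.23,1],[0,0,0,0,0,0.23,1],[0,0,0,0,0,0.23,1],[0,0,0,0,0,0.23,1],[0,0,0,0,0,0.23,1]]'; python3 lg.py
python3 -m pendant '[[0,0,0,0,0,0.23,1],[0,0,0,0,0,0.23,1],[0,0,0,0,0,0.23,1],[0,0,0,0,0,0.23,1],[0,0,0,0,0,0.23,1],[0,0,0,0,0,0.23,1],[0,0,0,0,0,0.23,1],[0,0,0,0,0,0.23,1],[0,0,0,0,0,0.1,1],[0,0,0,0,0,0,1]]'; python3 lg.py
python3 - <<'E'
from h import *
t=imaging.camera("top"); s=imaging.camera("side")
crop(s,280,80,460,260,3.3,"s4.png"); crop(t,310,200,510,350,4,"t4.png")
o=ctrl.get_obs();print(o["ee_pos"],o["eef_rot"])
E
```

```text
time_s: 9.35
ee_pos: [0.4926, -0.0761, 0.286]
eef_rot: [-3.14, 0.001, 0.438]
force: [-0.3, 0.1, -3.1]
grip_width: 0.0673
q [-0.2268  0.2007  1.6849 -0.      1.2578  0.9057] F [-0.3496  0.1056 -3.1154] [-0.0231  0.03    0.0007]
time_s: 10.18
ee_pos: [0.4926, -0.0761, 0.2861]
eef_rot: [3.141, 0.002, -0.574]
force: [0.1, -0.5, -3.2]
grip_width: 0.0674
q [-0.2268  0.2007  1.6848 -0.      1.2579  1.9181] F [ 0.0554 -0.4848 -3.1978] [0.1307 0.027  0.0065]
[ 0.49268784 -0.07612286  0.28637728] [ 3.14118100e+00  1.15345435e-03 -5.69187681e-01]
```

View pics/s4.png

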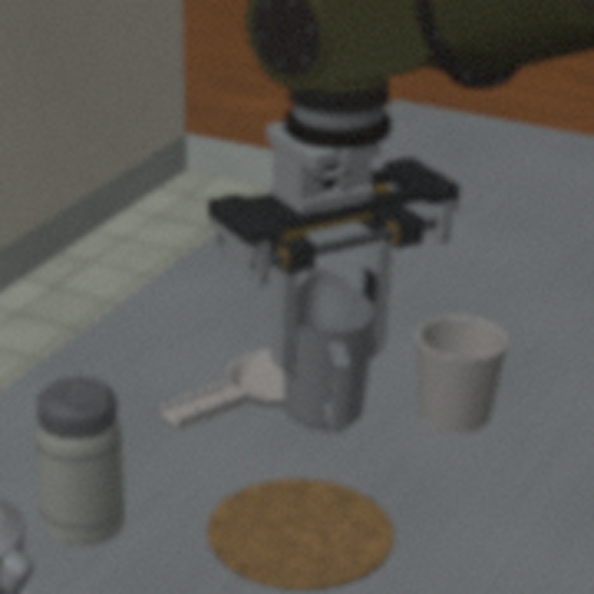

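View pics/t4.png

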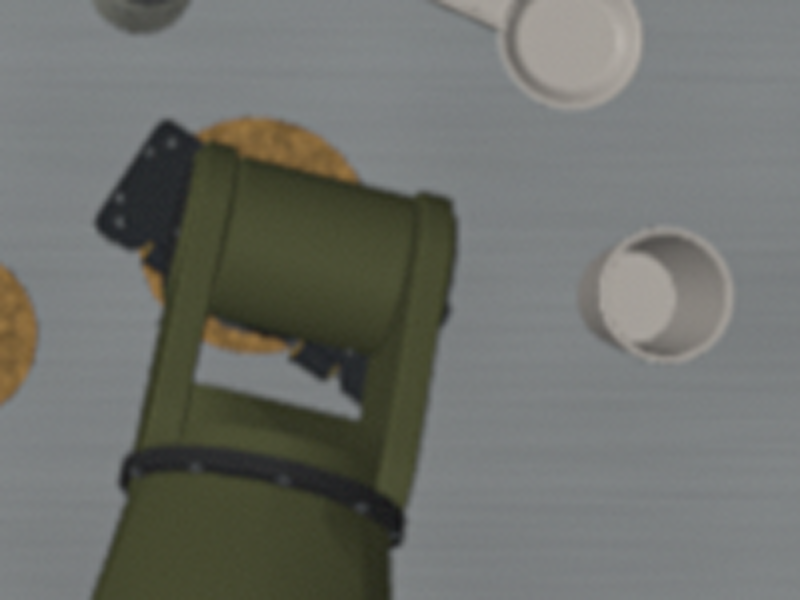

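```bash
python3 -m pendant '[[0.128,0.12,0,0,0,0,1],[0.128,0.12,0,0,0,0,1],[0,0,0,0,0,0.228,1],[0,0,0,0,0,0.228,1],[0,0,0,0,0,0.228,1],[0,0,0,0,0,0.228,1],[0,0,0,0,0,0.226,1],[0,0,0.1,0,0,0,1],[0,0,0.2,0,0,0,1],[0,0,0.2,0,0,0,1]]'; python3 lg.py
python3 -m pendant '[[0,0,0.2,0,0,0,1],[0,0,0.15,0,0,0,1],[0,0,0.1,0,0,0,1],[0,0,0.05,0,0,0,1],[0,0,0.05,0,0,0,1],[0,0,0,0,0,0,1],[0,0,0,0,0,0,1]]'; python3 lg.py
python3 - <<'E'
from h import *
t=imaging.camera("top"); s=imaging.camera("side")
crop(s,280,80,460,260,3.3,"s5.png"); crop(t,310,200,510,350,4,"t5.png")
o=ctrl.get_obs();print(o["ee_pos"],o["eef_rot"])
E
```

```text
time_s: 11.12
ee_pos: [0.5032, -0.117, 0.2265]
eef_rot: [-3.141, -0.001, -1.165]
force: [0.8, -0.0, -3.4]
grip_width: 0.0678
q [-0.2994  0.3033  1.7035  0.0001  1.1335  2.4364] F [ 0.7793 -0.0241 -3.3915] [ 0.0319 -0.1101 -0.0248]
time_s: 11.7
ee_pos: [0.5033, -0.1171, 0.1615]
eef_rot: [-3.141, -0.0, -1.167]
force: [0.5, 0.2, -3.3]
grip_width: 0.0678
q [-0.2994  0.3929  1.7542 -0.      0.9939  2.4382] F [ 0.5227  0.2136 -3.2614] [0.0716 0.006  0.0574]
[ 0.50339934 -0.11708846  0.16182904] [-3.14062424e+00 -8.11900933e-04 -1.16709370e+00]
```

View pics/s5.png

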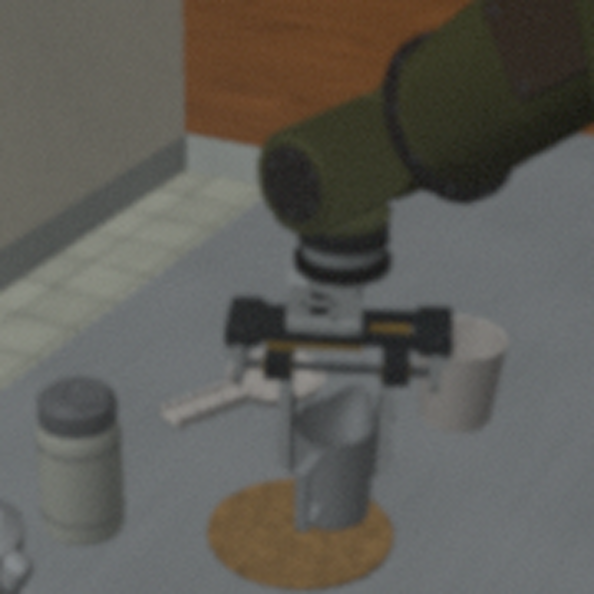

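View pics/t5.png

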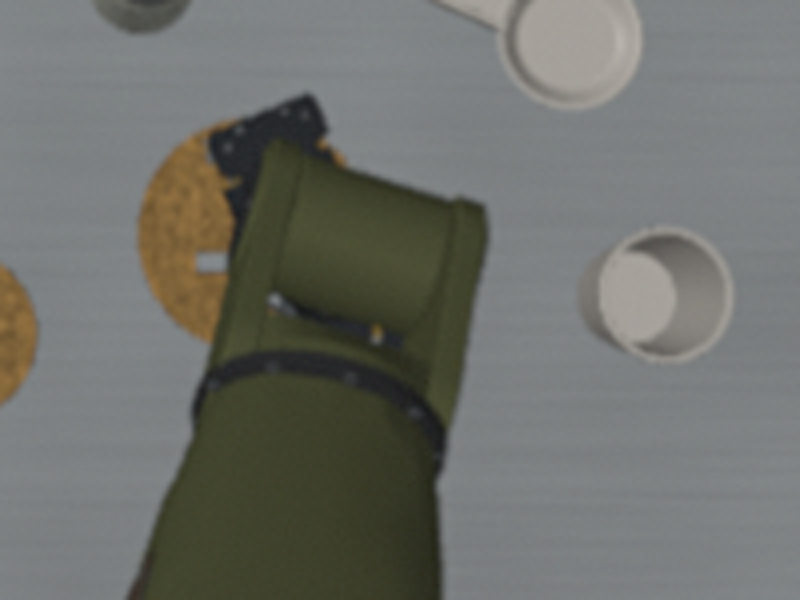

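Run:
```python
from h import *
t=imaging.camera("top"); s=imaging.camera("side"); o=ctrl.get_obs()
h=plane(t,310+197/4,200+262/4,.102); d=(h-o["ee_pos"])[:2]
print(h,np.linalg.norm(d),"jugyaw",np.arctan2(-d[1],-d[0]))
c=np.array([.4829,-.3551])-o["ee_pos"][:2]; print("want",np.arctan2(c[1],c[0]),np.linalg.norm(c))
print(proj(s,h))
```

```text
[ 0.49984176 -0.05660989  0.102     ] 0.06054065608269839 jugyaw -1.5132145771132102
want -1.6563916963154703 0.23892450632065543
[[371.99409103 222.23545429]]
```

```bash
python3 -m pendant '[[-0.039,0.092,0,0,0,0,1],[0,0,0,0,0,0.143,1],[0,0,0.03,0,0,0,1],[0,0,0.03,0,0,0,1],[0,0,0.02,0,0,0,1],[0,0,0,0,0,0,1]]'; python3 lg.py
python3 -m pendant '[[0,0,0.012,0,0,0,1],[0,0,0.012,0,0,0,1],[0,0,0,0,0,0,1]]';python3 lg.py
```

```text
time_s: 12.4
ee_pos: [0.4913, -0.1171, 0.1512]
eef_rot: [3.141, -0.0, -1.241]
force: [-0.7, 0.3, -2.2]
grip_width: 0.0677
q [-0.3065  0.3867  1.7928 -0.0002  0.962   2.5051] F [-0.6709  0.2708 -2.2403] [ 0.0685  0.0144 -0.0072]
time_s: 12.65
ee_pos: [0.492, -0.1179, 0.1503]
eef_rot: [-3.139, -0.003, -1.241]
force: [-4.0, -5.3, 15.8]
grip_width: 0.0677
q [-0.3072  0.3888  1.7924 -0.0016  0.9568  2.5057] F [-4.0354 -5.2599 15.7706] [-0.9144  0.8521  0.0693]
```

```bash
python3 -m pendant '[[0,0,-0.007,0,0,0,1],[0,0,0,0,0,0,-1],[0,0,0,0,0,0,-1],[0,0,0,0,0,0,-1],[0,0,0,0,0,0,-1],[0,0,0,0,0,0,-1]]'; python3 lg.py
python3 -m pendant '[[0,0,-0.1,0,0,0,-1],[0,0,-0.25,0,0,0,-1],[0,0,-0.3,0,0,0,-1],[0,0,-0.3,0,0,0,-1],[0,0,-0.3,0,0,0,-1],[0,0,-0.3,0,0,-0.2,-1],[0,0,0,0,0,-0.23,-1],[0,0,0,0,0,-0.23,-1],[0,0,0,0,0,-0.23,-1],[0,0,0,0,0,-0.23,-1]]'; python3 lg.py
```

```text
time_s: 13.15
ee_pos: [0.4911, -0.117, 0.1493]
eef_rot: [3.141, 0.0, -1.242]
force: [-0.3, 0.2, 0.0]
grip_width: 0.0935
q [-0.3064  0.3895  1.7944  0.0001  0.958   2.5064] F [-0.345   0.1889  0.0484] [ 0.1206 -0.0808 -0.0199]
time_s: 13.98
ee_pos: [0.4911, -0.117, 0.3354]
eef_rot: [-3.142, 0.0, -0.65]
force: [-0.1, -0.4, -0.2]
grip_width: 0.0939
q [-0.3064  0.1738  1.5997  0.0001  1.3681  1.9141] F [-0.114  -0.3559 -0.237 ] [ 0.0338 -0.012  -0.0158]
```

```bash
python3 -m pendant '[[0.2,0.1,-0.1,0.2,0.1,0,-1],[0,0,0,0.2,0.1,0,-1],[0,0,0,0.2,0.1,0,-1],[0,0,0,0,0,0,-1],[0,0,0,0,0,0,-1]]'; python3 lg.py
python3 -m pendant '[[0,0,-0.2,-0.2,0.1,-0.2,-1],[0,0,0,-0.2,0.1,-0.2,-1],[0,0,0,-0.2,0.1,-0.2,-1],[0,0,0,-0.2,0,0,-1],[0,0,0,-0.2,0,0,-1],[0,0,0,-0.2,0,0,-1],[0,0,0,0,0,0,-1],[0,0,0,0,0,0,-1]]'; python3 lg.py
python3 - <<'E'
from h import *
import json
from scipy.optimize import least_squares
D=[json.loads(l) for l in open("log.jsonl")]
Rz=lambda a:Ro.from_euler("z",a).as_matrix();Ry=lambda a:Ro.from_euler("y",a).as_matrix()
for s4 in(1,-1):
  for q,p,e in D[-2:]:
    R=Rz(q[0])@Ry(q[1]+q[2])@Rz(s4*q[3])@Ry(q[4])@Rz(q[5]+np.pi/2)
    print(s4,np.array(q).round(3),Ro.from_matrix(R.T@Ro.from_euler("xyz",e).as_matrix()).magnitude())
E
```

```text
time_s: 14.4
ee_pos: [0.5023, -0.1415, 0.3474]
eef_rot: [-2.828, -0.153, -0.681]
force: [0.6, -0.3, 0.5]
grip_width: 0.094
q [-0.433   0.1142  1.6641  0.2925  1.1537  1.7036] F [ 0.5954 -0.2971  0.5047] [0.0265 0.1102 0.0111]
time_s: 15.07
ee_pos: [0.496, -0.1438, 0.3698]
eef_rot: [2.838, -0.318, -0.447]
force: [-0.2, 0.1, 0.6]
grip_width: 0.0941
q [-0.2339  0.0997  1.6418 -0.3933  1.1822  1.9429] F [-0.1616  0.0857  0.6144] [0.239  0.0541 0.014 ]
1 [-0.433  0.114  1.664  0.293  1.154  1.704] 4.744677863166848e-16
1 [-0.234  0.1    1.642 -0.393  1.182  1.943] 6.059545892247604e-16
-1 [-0.433  0.114  1.664  0.293  1.154  1.704] 0.5850497415745948
-1 [-0.234  0.1    1.642 -0.393  1.182  1.943] 0.7866787613988888
```

```bash
cat > kin.py <<'E'
from h import *
import json
from scipy.optimize import least_squares
D=[json.loads(l) for l in open("log.jsonl")]
Rz=lambda a:Ro.from_euler("z",a).as_matrix();Ry=lambda a:Ro.from_euler("y",a).as_matrix()
def blocks(q):
    A=Rz(q[0]);B=A@Ry(q[1]);C=B@Ry(q[2]);E=C@Rz(q[3])@Ry(q[4])
    return np.c_[A[:,0],A[:,1],A[:,2],B[:,2],C[:,0],C[:,2],E[:,2]]
M=np.vstack([blocks(q) for q,_,_ in D]);b=np.hstack([p for _,p,_ in D])
V,res,rk,sv=np.linalg.lstsq(M,b,rcond=1e-6)
def fk(q):
    R=Rz(q[0])@Ry(q[1]+q[2])@Rz(q[3])@Ry(q[4])@Rz(q[5]+np.pi/2); return blocks(q)@V,R
LO=np.array([-3.03,-.79,.23,-1.04,0,-2.55]);HI=np.array([3.03,2.21,2.52,4.18,3.07,2.55])
def ik(p,R,q0):
    f=lambda q:np.r_[(fk(q)[0]-p)*5,(Ro.from_matrix(R.T@fk(q)[1]).as_rotvec())]
    r=least_squares(f,np.clip(q0,LO+.01,HI-.01),bounds=(LO,HI)); return r.x,np.linalg.norm(r.fun)
if __name__=="__main__":
    print(V.round(4),rk,"maxerr",abs(M@V-b).max(),sv[-1])
E
python3 kin.py
```

```text
[-0.      0.0366  0.2212  0.4242  0.0409  0.4475  0.1734] 7 maxerr 7.216449660063518e-16 0.37085883359868965
```

```bash
cat > plan.py <<'E'
from kin import *
def tool(J,yaw,th,a,flip,g=(-.060,.055)):
    # J jug origin; tilt th about jug y; grasp angle a from vertical
    Rj=Rz(yaw)@Ry(th)
    z=np.array([np.sin(a),0,-np.cos(a)]);y=np.array([0,flip,0.]);x=np.cross(y,z)
    R=Rj@np.c_[x,y,z]
    P=J+Rj@np.array([g[0],0,g[1]]); return P-.078*R[:,2],R
def J_from_spout(S,yaw,th):
    return S-Rz(yaw)@Ry(th)@np.array([.0515,0,.096])
E
cat > p1.py <<'E'
from plan import *
yaw=-1.605; J0=np.array([.491,-.117,.006]); cup=np.array([.4829,-.3551,0]); d=np.array([np.cos(yaw),np.sin(yaw),0])
seeds=[np.array([-.3,.3,1.5,q4,q5,q6]) for q4 in(-.8,0,.8,1.57,2.5,3.5) for q5 in(.6,1.3,2.2) for q6 in(-2,0,2)]
for a in np.radians([20,35,50,65]):
  for fl in(1,-1):
    p,R=tool(J0,yaw,0,a,fl); sols=[]
    for s in seeds:
        q,e=ik(p,R,s)
        if e<1e-4 and not any(abs(q-k).max()<.05 for k in sols): sols.append(q)
    for q in sols:
        out=[]; k=q; mx=0;bad=None
        for th in np.radians(range(0,121,10)):
            back=max(.03,.09*(1-th/1.2)); S=cup+[0,0,.11+.08*max(0,1-th/1.0)]-d*back
            p,R=tool(J_from_spout(S,yaw,th),yaw,th,a,fl); k2,e=ik(p,R,k)
            if e>1e-4: bad=(round(np.degrees(th)),round(e,3),k2.round(2));break
            mx=max(mx,abs(k2-k).max());k=k2
        print(int(np.degrees(a)+.5),fl,q.round(2),"->",k.round(2),"mx",round(mx,2),"bad",bad)
E
python3 p1.py
```

```text
20 1 [-0.02  0.42  1.83 -0.43  0.95  0.28] -> [-0.94  1.09  0.94  1.27  2.46 -0.52] mx 0.27 bad None
35 1 [ 0.1   0.49  1.82 -0.71  1.06  0.56] -> [-0.95  1.01  0.93  1.03  2.35 -0.64] mx 0.27 bad None
50 1 [ 0.19  0.59  1.79 -0.92  1.22  0.77] -> [-0.93  0.91  0.96  0.82  2.22 -0.73] mx 0.23 bad None
50 -1 [ 0.19  0.59  1.79 -0.92  1.22 -2.37] -> [ 0.19  0.59  1.79 -0.92  1.22 -2.37] mx 0 bad (0, np.float64(0.037), array([ 0.01,  0.4 ,  1.83, -0.99,  1.2 , -2.55]))
```

```bash
cat > p2.py <<'E'
from plan import *
import sys
np.set_printoptions(precision=4,suppress=True)
def delta(p,R):
    o=ctrl.get_obs();R0=Ro.from_euler("xyz",o["eef_rot"]).as_matrix()
    print("shift u",R0.T@(p-o["ee_pos"])/.12,"turn u",np.degrees(Ro.from_matrix(R0.T@R).as_rotvec())/30,"|rot| rows",np.degrees(Ro.from_matrix(R0.T@R).magnitude())/7.0,"now",o["ee_pos"],"goal",p)
if __name__=="__main__":
    a=np.radians(40);p,R=tool(np.array([.491,-.117,.006]),-1.605,0,a,1)
    pre=p-.12*R[:,2]+[0,0,.03]; delta(pre,R); delta(p,R)
    print(ik(pre,R,np.array([0.1,.4,1.7,-.7,1.1,.5])))
E
python3 p2.py
```

```text
shift u [-1.0525 -1.7691  0.2522] turn u [-0.3898 -0.6431 -3.9436] |rot| rows 17.205498147073065 now [ 0.496  -0.1438  0.3698] goal [0.4974 0.0702 0.2427]
shift u [-1.1249 -1.5193  1.426 ] turn u [-0.3898 -0.6431 -3.9436] |rot| rows 17.205498147073065 now [ 0.496  -0.1438  0.3698] goal [ 0.4948 -0.0069  0.1208]
(array([ 0.2789,  0.3685,  1.6782, -0.6702,  1.3949,  0.5376]), np.float64(4.0893501081121815e-12))
```

```bash
python3 -m pendant '[[-0.175,-0.295,0,0,0,0,-1],[-0.175,-0.295,0,0,0,0,-1],[-0.175,-0.295,0,0,0,0,-1],[-0.175,-0.295,0.05,0,0,0,-1],[-0.175,-0.295,0.1,0,0,0,-1],[-0.175,-0.295,0.1,0,0,0,-1],[0,0,0,-0.0217,-0.0357,-0.2191,-1],[0,0,0,-0.0217,-0.0357,-0.2191,-1],[0,0,0,-0.0217,-0.0357,-0.2191,-1]]'; python3 lg.py
python3 -m pendant '[[0,0,0,-0.0217,-0.0357,-0.2191,-1],[0,0,0,-0.0217,-0.0357,-0.2191,-1],[0,0,0,-0.0217,-0.0357,-0.2191,-1],[0,0,0,-0.0217,-0.0357,-0.2191,-1],[0,0,0,-0.0217,-0.0357,-0.2191,-1],[0,0,0,-0.0217,-0.0357,-0.2191,-1],[0,0,0,-0.0217,-0.0357,-0.2191,-1],[0,0,0,-0.0217,-0.0357,-0.2191,-1]]'; python3 lg.py
python3 -m pendant '[[0,0,0,-0.0217,-0.0357,-0.2191,-1],[0,0,0,-0.0217,-0.0357,-0.2191,-1],[0,0,0,-0.0217,-0.0357,-0.2191,-1],[0,0,0,-0.0217,-0.0357,-0.2191,-1],[0,0,0,-0.0217,-0.0357,-0.2191,-1],[0,0,0,-0.0217,-0.0357,-0.2191,-1],[0,0,0,-0.0217,-0.0357,-0.2191,-1],[0,0,0,0,0,0,-1]]'; python3 lg.py; python3 p2.py
python3 - <<'E'
from h import *
t=imaging.camera("top"); s=imaging.camera("side")
crop(s,300,120,460,280,3.5,"s6.png"); crop(t,320,210,480,330,5,"t6.png")
E
```

```text
time_s: 15.82
ee_pos: [0.4976, 0.0676, 0.2442]
eef_rot: [2.732, -0.14, -0.133]
force: [0.4, -0.0, 0.7]
grip_width: 0.0941
q [ 0.2066  0.2759  1.735  -0.4677  1.1852  2.1299] F [ 0.3954 -0.05    0.7137] [0.2257 0.0308 0.0382]
time_s: 16.48
ee_pos: [0.4977, 0.067, 0.2446]
eef_rot: [2.74, 0.387, 0.647]
force: [-0.6, -1.0, 0.9]
grip_width: 0.0942
q [ 0.2331  0.3385  1.6758 -0.5358  1.348   1.2569] F [-0.5814 -0.9995  0.8792] [ 0.1546 -0.015  -0.0184]
time_s: 17.15
ee_pos: [0.4975, 0.0671, 0.2443]
eef_rot: [-3.137, 0.698, 1.541]
force: [-1.1, 0.2, -0.2]
grip_width: 0.0938
q [ 0.2732  0.365   1.6789 -0.671   1.3952  0.528 ] F [-1.1379  0.1612 -0.2049] [ 0.2685 -0.0976 -0.0576]
shift u [ 0.0279 -0.0016 -0.0061] turn u [-0.0029 -0.      0.0071] |rot| rows 0.03281837968660855 now [0.4975 0.0671 0.2443] goal [0.4974 0.0702 0.2427]
shift u [0.1886 0.0009 1.1854] turn u [-0.0029 -0.      0.0071] |rot| rows 0.03281837968660855 now [0.4975 0.0671 0.2443] goal [ 0.4948 -0.0069  0.1208]
(array([ 0.2789,  0.3685,  1.6782, -0.6702,  1.3949,  0.5376]), np.float64(4.103924389720497e-12))
```

View pics/s6.png

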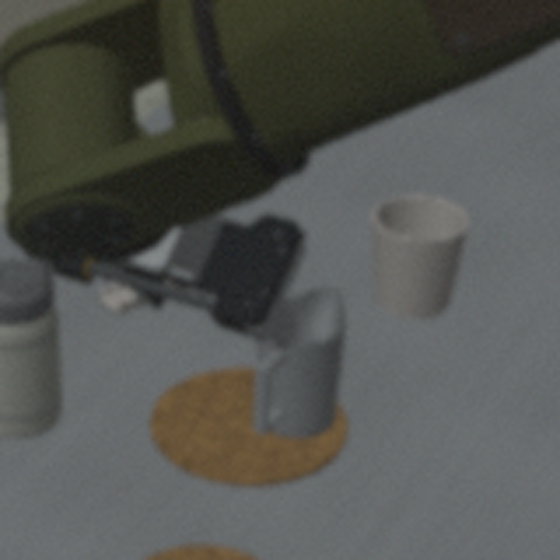

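View pics/t6.png

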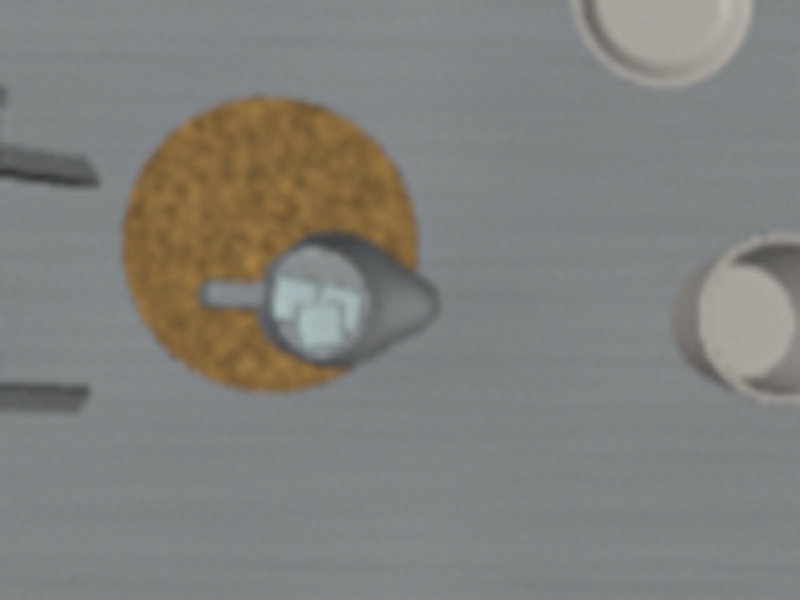

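Run:
```python
from h import *
t=imaging.camera("top"); s=imaging.camera("side")
f=lambda x,y:(320+x/5,210+y/5)
sp=plane(t,*f(441,303),.102);ha=plane(t,*f(199,294),.088)
d=(sp-ha)[:2];L=np.linalg.norm(d);u=d/L
J=sp[:2]-.0515*u;J2=ha[:2]+.063*u
cup=np.array([.4829,-.3551]);
print("len",L,"yaw",np.arctan2(u[1],u[0]),"J",J,J2,"want",np.arctan2(*(cup-J)[::-1]),np.linalg.norm(cup-J),"spout side",proj(s,sp),"handle side",proj(s,ha))
c=plane(t,*f(781,318),.085);print(c)
```

```text
len 0.1192814283284335 yaw -1.6018685807464743 J [ 0.4899537  -0.12684601] [ 0.49010225 -0.12206689] want -1.6016893522894124 0.228362950034007 spout side [[395.33379092 202.66163883]] handle side [[374.90391268 227.0445463 ]]
[ 0.48261855 -0.35400997  0.085     ]
```

```bash
sed -i 's/np.array(\[.491,-.117,.006\]),-1.605/np.array([.490,-.1235,.006]),-1.602/' p2.py; python3 p2.py
```

```text
shift u [-0.0122 -0.0137  0.0306] turn u [-0.0059 -0.0003 -0.0156] |rot| rows 0.07165090007513386 now [0.4976 0.0671 0.2446] goal [0.4958 0.0637 0.2427]
shift u [ 0.1483 -0.0113  1.2221] turn u [-0.0059 -0.0003 -0.0156] |rot| rows 0.07165090007513386 now [0.4976 0.0671 0.2446] goal [ 0.4934 -0.0134  0.1208]
(array([ 0.2681,  0.3605,  1.6895, -0.6751,  1.3847,  0.5299]), np.float64(1.2861077763330858e-12))
```

```bash
python3 -m pendant '[[0.148,-0.011,0,0,0,-0.0156,-1],[0,0,0.25,0,0,0,-1],[0,0,0.25,0,0,0,-1],[0,0,0.25,0,0,0,-1],[0,0,0.22,0,0,0,-1],[0,0,0.15,0,0,0,-1],[0,0,0.1,0,0,0,-1],[0,0,0,0,0,0,-1]]'; python3 lg.py; python3 p2.py
python3 - <<'E'
from h import *
t=imaging.camera("top"); s=imaging.camera("side")
crop(s,320,140,440,260,5,"s7.png"); crop(t,320,210,480,330,5,"t7.png")
E
```

```text
time_s: 18.02
ee_pos: [0.4927, -0.0139, 0.119]
eef_rot: [-3.133, 0.699, 1.545]
force: [0.5, 0.2, -0.7]
grip_width: 0.0943
q [ 0.1217  0.5166  1.8153 -0.7933  1.1009  0.6307] F [ 0.5152  0.1549 -0.6729] [ 0.2894 -0.1233  0.0221]
shift u [-0.1683 -0.0013 -1.2048] turn u [-0.0106  0.0025  0.0072] |rot| rows 0.05599165920739344 now [ 0.4927 -0.0139  0.119 ] goal [0.4958 0.0637 0.2427]
shift u [-0.006   0.0059 -0.0135] turn u [-0.0106  0.0025  0.0072] |rot| rows 0.05599165920739344 now [ 0.4927 -0.0139  0.119 ] goal [ 0.4934 -0.0134  0.1208]
(array([ 0.2681,  0.3605,  1.6895, -0.6751,  1.3847,  0.5299]), np.float64(1.2580146363761922e-12))
```

View pics/s7.png

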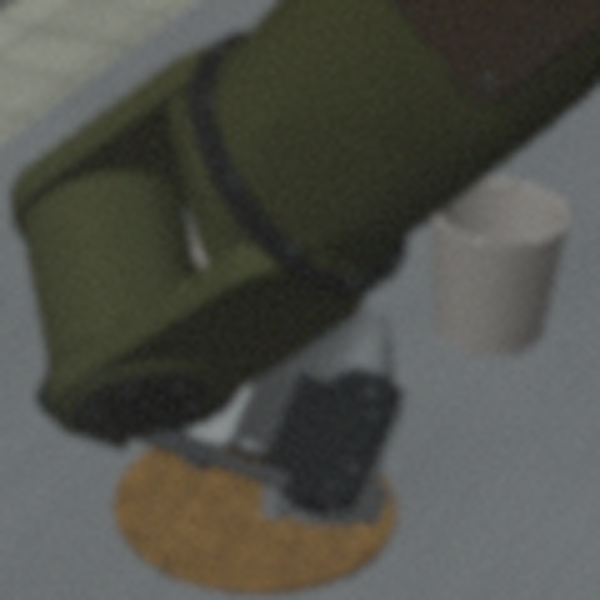

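View pics/t7.png

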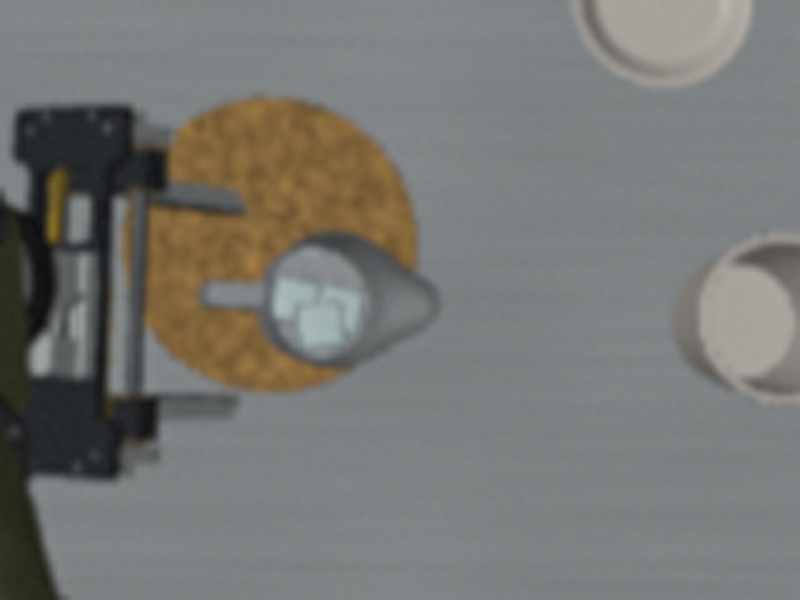

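```bash
python3 -m pendant '[[0,0.012,-0.012,0,0,0,0],[0,0,0,0,0,0,0.4],[0,0,0,0,0,0,1],[0,0,0,0,0,0,1],[0,0,0,0,0,0,1],[0,0,0,0,0,0,1],[0,0,0,0,0,0,1],[0,0,0,0,0,0,1]]' 5; python3 lg.py
python3 -m pendant '[[0,0,0,0,0,0,1],[0,0,0,0,0,0,1],[0,0,0,0,0,0,1]]' 60; python3 lg.py
python3 - <<'E'
from h import *
t=imaging.camera("top"); print(ctrl.get_obs()["ee_pos"],ctrl.get_obs()["eef_rot"])
crop(t,320,210,480,330,5,"t8.png")
E
```

```text
time_s: 18.78
ee_pos: [0.4949, -0.0124, 0.1221]
eef_rot: [-3.136, 0.699, 1.544]
force: [-0.2, -0.3, 0.2]
grip_width: 0.0443
q [ 0.1242  0.514   1.8094 -0.7914  1.1055  0.6264] F [-0.1832 -0.2565  0.2176] [ 0.2499 -0.0884 -0.072 ]
time_s: 19.03
ee_pos: [0.4949, -0.0125, 0.1221]
eef_rot: [-3.136, 0.699, 1.544]
force: [0.0, 1.3, 0.7]
grip_width: 0.0242
q [ 0.1242  0.5141  1.8094 -0.7914  1.1055  0.6264] F [0.0405 1.2635 0.7178] [ 0.2822 -0.0719  0.0266]
[ 0.49491083 -0.0124409   0.12209257] [-3.13615891  0.69948561  1.5444137 ]
```

View pics/t8.png

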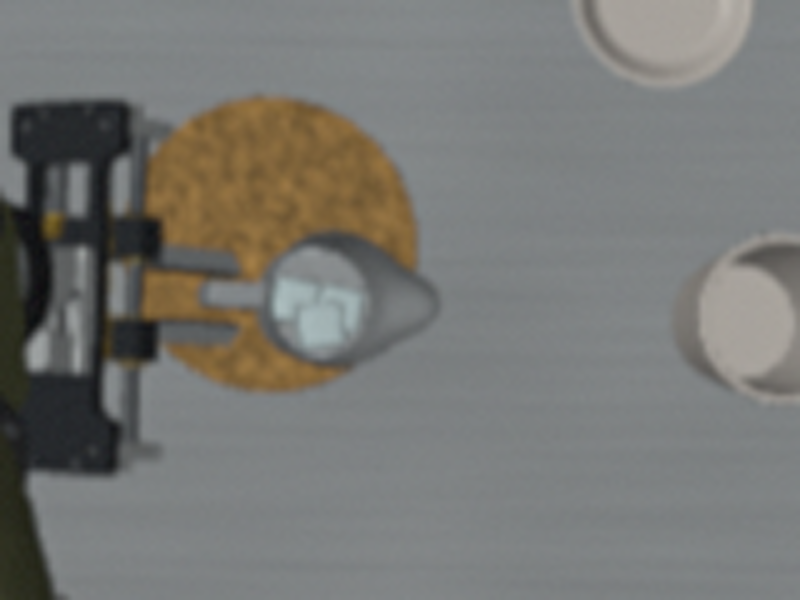

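```bash
python3 -m pendant '[[0,0.006,0,0,0,0,1],[0,0,0,0,0,0,1],[0,0,0,0,0,0,1],[0,0,0,0,0,0,1]]' 10; python3 lg.py
python3 -m pendant '[[0,0,0,0,0,0,1],[0,0,0,0,0,0,1],[0,0,0,0,0,0,1]]' 60; python3 lg.py
python3 - <<'E'
from h import *
t=imaging.camera("top"); print(ctrl.get_obs()["ee_pos"],ctrl.get_obs()["eef_rot"])
crop(t,320,210,480,330,5,"t9.png")
E
```

```text
time_s: 19.42
ee_pos: [0.4957, -0.0124, 0.1221]
eef_rot: [-3.136, 0.699, 1.544]
force: [0.5, 0.4, 0.0]
grip_width: 0.0122
q [ 0.124   0.5153  1.8073 -0.7912  1.1058  0.6257] F [0.5169 0.4242 0.0238] [ 0.3164 -0.255   0.0844]
time_s: 19.67
ee_pos: [0.4956, -0.0125, 0.1221]
eef_rot: [-3.136, 0.699, 1.544]
force: [0.3, -0.4, -0.2]
grip_width: 0.0114
q [ 0.124   0.5153  1.8074 -0.7912  1.1059  0.6256] F [ 0.2672 -0.4311 -0.1953] [ 0.2573 -0.293   0.0774]
[ 0.4956559  -0.01244527  0.12209813] [-3.13630393  0.69944966  1.54437904]
```

View pics/t9.png

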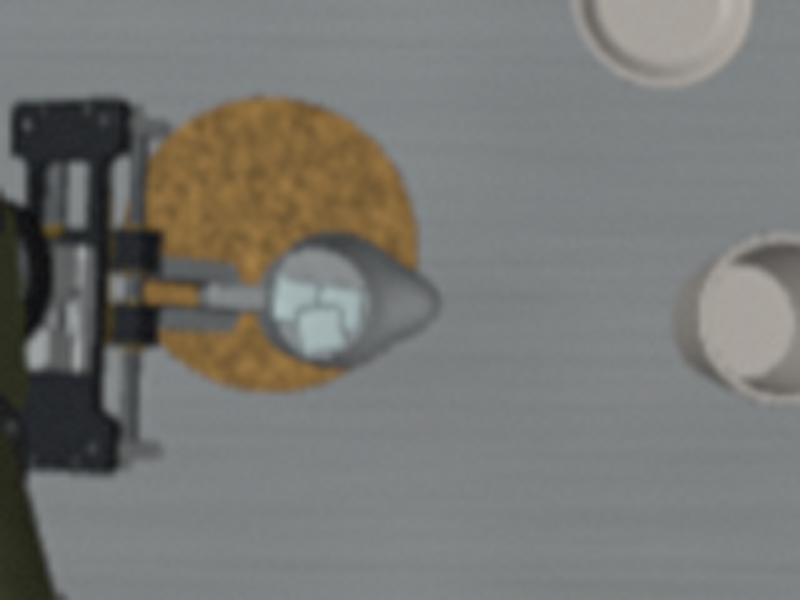

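```bash
cat > p3.py <<'E'
from plan import *
np.set_printoptions(precision=4,suppress=True)
o=ctrl.get_obs();R=Ro.from_euler("xyz",o["eef_rot"]).as_matrix();p=o["ee_pos"]
gp=p+.078*R[:,2]; print("grasp pt",gp,"tool y",R[:,1])
yaw=-1.602;Rj=Rz(yaw);J=np.array([.4905,-.1245,.006])
print("expected strap pt",J+Rj@[-.06,0,.055])
np.savez("grip.npz",Rtj=R.T@Rj,ptj=R.T@(J-p))
r=-(R.T@(J+Rj@[.0515,0,.096]-p)); print("r tool",r)
for dd in(1,1.5,3,6): 
    M=Ro.from_rotvec(R.T@Rj@[0,np.radians(dd),0]); print(dd,"shift u",(M.as_matrix()@r-r)/.12,"turn u",np.degrees(M.as_rotvec())/30)
# path check
u=Rj[:,0]; cup=np.array([.4829,-.3548,0]); S0=J+Rj@[.0515,0,.096]; Sf=cup-.030*u+[0,0,.103]
print("S0",S0,"Sf",Sf,"S->Sf world",Sf-S0,"fwd",(Sf-S0)@u,"lat",(Sf-S0)@Rj[:,1])
q=o["qpos"]
for th,S in[(0,S0+[0,0,.1]),(20,S0+[0,0,.1]+.04*u),(45,S0+[0,0,.1]+.09*u),(45,Sf),(60,Sf),(75,Sf),(90,Sf),(105,Sf),(120,Sf)]:
    Rjj=Rz(yaw)@Ry(np.radians(th)); Rt=Rjj@(R.T@Rj).T; pt=S-Rjj@[.0515,0,.096]-Rt@(R.T@(J-p)); q,e=ik(pt,Rt,q); print(th,q,round(e,5),pt)
E
python3 p3.py
```

```text
grasp pt [ 0.4939 -0.0626  0.0624] tool y [ 0.9995 -0.0298 -0.004 ]
expected strap pt [ 0.4924 -0.0645  0.061 ]
r tool [ 0.1123  0.0018 -0.1207]
1 shift u [-0.0177 -0.0001 -0.0162] turn u [-0.0001  0.0333 -0.0001]
1.5 shift u [-0.0267 -0.0002 -0.0242] turn u [-0.0002  0.05   -0.0001]
3 shift u [-0.0539 -0.0003 -0.0476] turn u [-0.0004  0.1    -0.0002]
6 shift u [-0.1103 -0.0006 -0.0923] turn u [-0.0007  0.2    -0.0004]
S0 [ 0.4889 -0.176   0.102 ] Sf [ 0.4838 -0.3248  0.103 ] S->Sf world [-0.0051 -0.1488  0.001 ] fwd 0.1489250005202992 lat -0.00041126052584204367
0 [ 0.124   0.349   1.7614 -0.7312  1.2599  0.4676] 0.0 [ 0.4957 -0.0124  0.2221]
20 [-0.0933  0.2149  1.7158 -0.3744  1.2146  0.0672] 0.0 [ 0.4939 -0.0692  0.2769]
45 [-0.4205  0.2171  1.5577  0.0798  1.4021 -0.4079] 0.0 [ 0.4909 -0.1645  0.3319]
45 [-0.5212  0.3536  1.6209  0.0799  1.2106 -0.5235] 0.0 [ 0.4887 -0.2234  0.2329]
60 [-0.6446  0.4214  1.4959  0.2837  1.4373 -0.6857] 0.0 [ 0.4875 -0.2605  0.2548]
75 [-0.7509  0.531   1.3572  0.446   1.6752 -0.7734] 0.0 [ 0.4862 -0.3019  0.2663]
90 [-0.8358  0.6695  1.2114  0.5949  1.9071 -0.8008] 0.0 [ 0.4849 -0.345   0.2667]
105 [-0.899   0.8254  1.0652  0.7554  2.1224 -0.7718] 0.0 [ 0.4836 -0.3866  0.2559]
120 [-0.9424  0.9886  0.9262  0.9529  2.3114 -0.6804] 0.0 [ 0.4824 -0.4241  0.2347]
```

```bash
python3 -m pendant '[[-0.02,0,-0.024,0,0,0,1],[-0.06,0,-0.072,0,0,0,1],[-0.106,0,-0.126,0,0,0,1],[-0.12,0,-0.143,0,0,0,1],[-0.12,0,-0.143,0,0,0,1],[-0.08,0,-0.095,0,0,0,1],[-0.03,0,-0.035,0,0,0,1],[0,0,0,0,0,0,1],[0,0,0,0,0,0,1]]'; python3 lg.py
python3 - <<'E'
from h import *
t=imaging.camera("top");s=imaging.camera("side"); print(ctrl.get_obs()["ee_pos"],ctrl.get_obs()["eef_rot"],ctrl.get_obs()["grip_width"])
crop(t,320,210,480,330,4,"t10.png");crop(s,320,100,440,250,4,"s10.png")
cv2.imwrite("pics/b10.png",np.hstack([cv2.imread("pics/t10.png"),cv2.resize(cv2.imread("pics/s10.png"),(384,480))])[:, :1024][:, ::1])
E
python3 -c "
import cv2;i=cv2.imread('pics/b10.png');cv2.imwrite('pics/b10.png',cv2.resize(i,None,fx=.78,fy=.78))"
```

```text
time_s: 20.47
ee_pos: [0.4958, -0.0124, 0.2215]
eef_rot: [-3.135, 0.699, 1.545]
force: [-0.5, -0.4, -3.5]
grip_width: 0.0111
q [ 0.124   0.3503  1.7612 -0.7309  1.2596  0.4679] F [-0.5017 -0.4352 -3.4789] [ 0.8098 -0.1057 -0.0071]
[ 0.49569886 -0.01242512  0.22091228] [-3.13359464  0.69960373  1.54603373] 0.011164554370697955
```

View pics/b10.png

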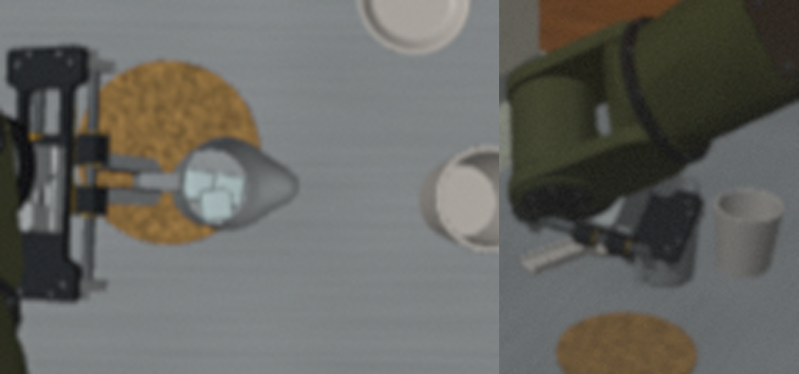

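```bash
python3 -m pendant '[[-0.095,0,-0.02,0,0.1,0,1],[-0.095,0,-0.02,0,0.1,0,1],[-0.095,0,-0.02,0,0.1,0,1],[-0.095,0,-0.02,0,0.1,0,1],[-0.095,0,-0.02,0,0.1,0,1],[-0.101,0,-0.031,0,0.1,0,1],[-0.101,0,-0.031,0,0.1,0,1],[-0.101,0,-0.031,0,0.1,0,1],[-0.101,0,-0.031,0,0.1,0,1],[-0.101,0,-0.031,0,0.1,0,1]]'; python3 lg.py
python3 -m pendant '[[-0.104,0,-0.044,0,0.1,0,1],[-0.104,0,-0.044,0,0.1,0,1],[-0.104,0,-0.044,0,0.1,0,1],[-0.104,0,-0.044,0,0.1,0,1],[-0.104,0,-0.044,0,0.1,0,1],[0,0,0,0,0,0,1],[0,0,0,0,0,0,1]]'; python3 lg.py
cat > sp.py <<'E'
from plan import *
np.set_printoptions(precision=4,suppress=True)
g=np.load("grip.npz");o=ctrl.get_obs();R=Ro.from_euler("xyz",o["eef_rot"]).as_matrix();p=o["ee_pos"]
Rj=R@g["Rtj"];J=p+R@g["ptj"];S=J+Rj@[.0515,0,.096];u=Rz(-1.602)[:,0]
Sf=np.array([.4829,-.3548,0])-.030*u+[0,0,.103]
print("tilt",np.degrees(np.arccos(Rj[2,2])),"S",S,"to Sf world",Sf-S,"tool u",R.T@(Sf-S)/.12,"grip",o["grip_width"])
t=imaging.camera("top");s=imaging.camera("side");print("S px top",proj(t,S),"side",proj(s,S))
import sys
crop(t,380,200,520,320,4,sys.argv[1]+"t.png");crop(s,340,100,460,220,4,sys.argv[1]+"s.png")
cv2.imwrite("pics/"+sys.argv[1]+".png",cv2.resize(np.hstack([cv2.imread("pics/"+sys.argv[1]+"t.png"),cv2.imread("pics/"+sys.argv[1]+"s.png")]),(800,369)))
E
python3 sp.py a1
```

```text
time_s: 21.4
ee_pos: [0.4935, -0.1042, 0.3005]
eef_rot: [-3.136, 0.173, 1.542]
force: [0.8, -0.2, -3.4]
grip_width: 0.0115
q [-0.2222  0.1945  1.6637 -0.1797  1.2604 -0.1399] F [ 0.8104 -0.155  -3.4266] [ 0.2855 -0.0895  0.0116]
time_s: 21.98
ee_pos: [0.4918, -0.1645, 0.3307]
eef_rot: [-3.135, -0.085, 1.539]
force: [-0.5, 1.3, -2.8]
grip_width: 0.0114
q [-0.4192  0.2213  1.5556  0.0776  1.4033 -0.4017] F [-0.4765  1.2641 -2.7701] [ 0.0021 -0.0754 -0.0049]
tilt 44.959259765188285 S [ 0.4859 -0.266   0.2008] to Sf world [-0.0021 -0.0588 -0.0978] tool u [-0.558   0.0031  0.7703] grip 0.011405983697090142
S px top [[453.9979 271.0011]] side [[410.9554 158.857 ]]
```

View pics/a1.png

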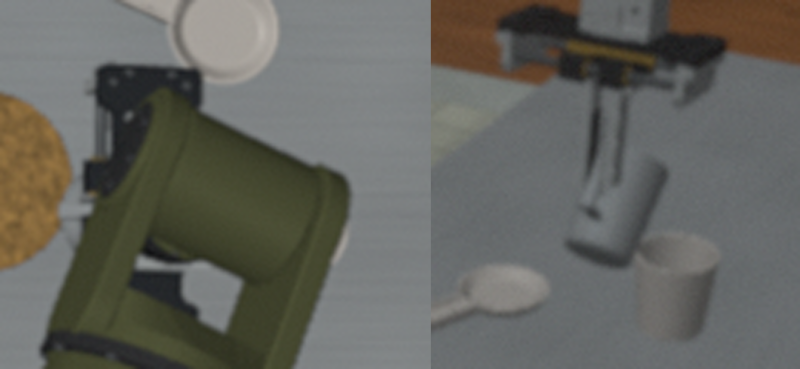

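```bash
python3 -m pendant '[[-0.04,0,0.05,0,0,0,1],[-0.09,0,0.12,0,0,0,1],[-0.12,0,0.16,0,0,0,1],[-0.12,0,0.17,0,0,0,1],[-0.1,0.003,0.14,0,0,0,1],[-0.06,0,0.09,0,0,0,1],[-0.028,0,0.04,0,0,0,1],[0,0,0,0,0,0,1],[0,0,0,0,0,0,1]]'; python3 lg.py
python3 sp.py a2
```

```text
time_s: 22.83
ee_pos: [0.4904, -0.2224, 0.2346]
eef_rot: [-3.138, -0.086, 1.541]
force: [0.5, -0.5, -3.8]
grip_width: 0.0109
q [-0.5176  0.3547  1.6153  0.0788  1.216  -0.517 ] F [ 0.4601 -0.4618 -3.7553] [-0.0696 -0.0726 -0.0018]
tilt 44.979164433240236 S [ 0.4852 -0.3238  0.1047] to Sf world [-0.0013 -0.001  -0.0017] tool u [-0.0096 -0.0107  0.0131] grip 0.01094585122459477
S px top [[466.6627 272.3521]] side [[416.303  180.7743]]
```

View pics/a2.png

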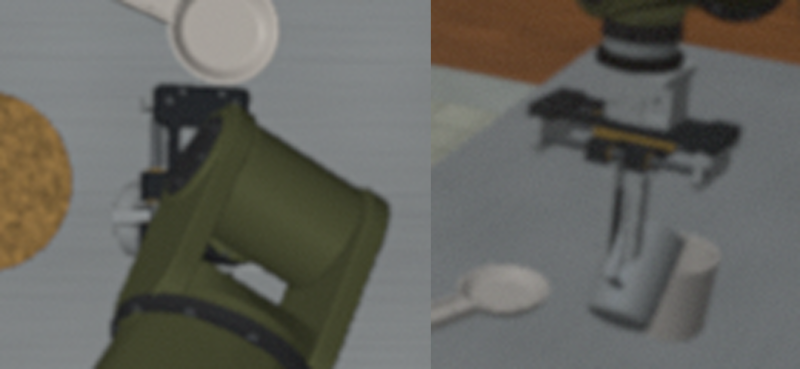

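```bash
python3 -m pendant '[[-0.0267,0,-0.0242,0,0.05,0,1],[-0.0267,0,-0.0242,0,0.05,0,1],[-0.0267,0,-0.0242,0,0.05,0,1],[-0.0267,0,-0.0242,0,0.05,0,1],[-0.0267,0,-0.0242,0,0.05,0,1],[-0.0267,0,-0.0242,0,0.05,0,1],[-0.0267,0,-0.0242,0,0.05,0,1],[-0.0267,0,-0.0242,0,0.05,0,1]]'; python3 lg.py
python3 -m pendant '[[-0.0177,0,-0.0162,0,0.0333,0,1],[-0.0177,0,-0.0162,0,0.0333,0,1],[-0.0177,0,-0.0162,0,0.0333,0,1],[-0.0177,0,-0.0162,0,0.0333,0,1],[-0.0177,0,-0.0162,0,0.0333,0,1],[-0.0177,0,-0.0162,0,0.0333,0,1],[-0.0177,0,-0.0162,0,0.0333,0,1],[-0.0177,0,-0.0162,0,0.0333,0,1],[-0.0177,0,-0.0162,0,0.0333,0,1],[-0.0177,0,-0.0162,0,0.0333,0,1]]'; python3 lg.py
python3 sp.py a3
```

```text
time_s: 23.6
ee_pos: [0.4893, -0.2525, 0.2525]
eef_rot: [-3.137, -0.298, 1.54]
force: [-0.4, 1.0, -3.0]
grip_width: 0.0113
q [-0.6195  0.4068  1.5156  0.2481  1.397  -0.6539] F [-0.4379  0.9835 -3.0491] [-0.2575 -0.0857 -0.0488]
time_s: 24.43
ee_pos: [0.4886, -0.2791, 0.2627]
eef_rot: [-3.137, -0.471, 1.539]
force: [0.4, 0.7, -4.2]
grip_width: 0.0112
q [-0.6944  0.4705  1.4263  0.3632  1.5535 -0.7271] F [ 0.3894  0.6767 -4.168 ] [-0.425  -0.0355 -0.0197]
tilt 67.08528825768865 S [ 0.4848 -0.3242  0.1042] to Sf world [-0.001  -0.0006 -0.0012] tool u [-0.0093 -0.0081  0.0062] grip 0.011199788930673606
S px top [[466.7448 272.49  ]] side [[416.4354 180.8977]]
```

View pics/a3.png

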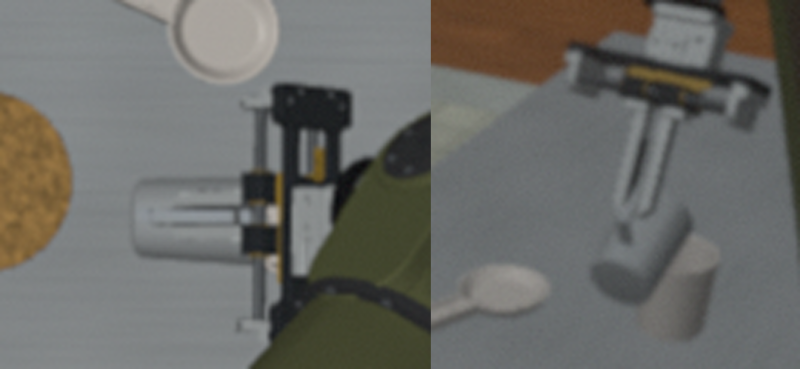

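```bash
for i in 1; do :; done; python3 -m pendant '[[-0.0177,0,-0.0162,0,0.0333,0,1],[-0.0177,0,-0.0162,0,0.0333,0,1],[-0.0177,0,-0.0162,0,0.0333,0,1],[-0.0177,0,-0.0162,0,0.0333,0,1],[-0.0177,0,-0.0162,0,0.0333,0,1],[-0.0177,0,-0.0162,0,0.0333,0,1],[-0.0177,0,-0.0162,0,0.0333,0,1],[-0.0177,0,-0.0162,0,0.0333,0,1],[-0.0177,0,-0.0162,0,0.0333,0,1],[-0.0177,0,-0.0162,0,0.0333,0,1]]'; python3 lg.py
python3 -m pendant '[[-0.0177,0,-0.0162,0,0.0333,0,1],[-0.0177,0,-0.0162,0,0.0333,0,1],[-0.0177,0,-0.0162,0,0.0333,0,1],[-0.0177,0,-0.0162,0,0.0333,0,1],[-0.0177,0,-0.0162,0,0.0333,0,1],[-0.0177,0,-0.0162,0,0.0333,0,1],[-0.0177,0,-0.0162,0,0.0333,0,1],[-0.0177,0,-0.0162,0,0.0333,0,1],[-0.0177,0,-0.0162,0,0.0333,0,1],[-0.0177,0,-0.0162,0,0.0333,0,1]]'; python3 lg.py
python3 sp.py a4
```

```text
time_s: 25.37
ee_pos: [0.4878, -0.3073, 0.2682]
eef_rot: [-3.136, -0.646, 1.538]
force: [0.1, 0.4, -3.6]
grip_width: 0.0111
q [-0.7611  0.5504  1.3319  0.4671  1.7114 -0.7715] F [ 0.1309  0.3766 -3.6276] [-0.6675 -0.0688  0.0141]
time_s: 26.2
ee_pos: [0.4869, -0.3361, 0.2687]
eef_rot: [-3.136, -0.82, 1.537]
force: [-0.3, -0.4, -3.8]
grip_width: 0.0113
q [-0.8181  0.6422  1.2349  0.5666  1.8657 -0.79  ] F [-0.3194 -0.4177 -3.769 ] [-0.7913 -0.0222  0.0055]
tilt 87.06705324351584 S [ 0.4848 -0.3243  0.1042] to Sf world [-0.001  -0.0005 -0.0012] tool u [-0.0105 -0.0079  0.0035] grip 0.011320372772503416
S px top [[466.7866 272.498 ]] side [[416.4543 180.8768]]
```

View pics/a4.png

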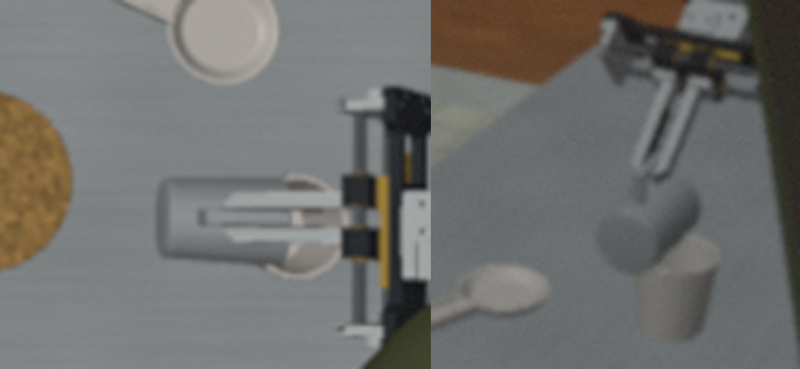

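```bash
python3 -m pendant '[[-0.0133,0,-0.0121,0,0.025,0,1],[-0.0133,0,-0.0121,0,0.025,0,1],[-0.0133,0,-0.0121,0,0.025,0,1],[-0.0133,0,-0.0121,0,0.025,0,1],[-0.0133,0,-0.0121,0,0.025,0,1],[-0.0133,0,-0.0121,0,0.025,0,1],[-0.0133,0,-0.0121,0,0.025,0,1],[-0.0133,0,-0.0121,0,0.025,0,1],[-0.0133,0,-0.0121,0,0.025,0,1],[-0.0133,0,-0.0121,0,0.025,0,1]]'; python3 lg.py
python3 sp.py a5;  python3 -m pendant '[[-0.0133,0,-0.0121,0,0.025,0,1],[-0.0133,0,-0.0121,0,0.025,0,1],[-0.0133,0,-0.0121,0,0.025,0,1],[-0.0133,0,-0.0121,0,0.025,0,1],[-0.0133,0,-0.0121,0,0.025,0,1],[-0.0133,0,-0.0121,0,0.025,0,1],[-0.0133,0,-0.0121,0,0.025,0,1],[-0.0133,0,-0.0121,0,0.025,0,1],[-0.0133,0,-0.0121,0,0.025,0,1],[-0.0133,0,-0.0121,0,0.025,0,1]]'; python3 lg.py
python3 sp.py a6
```

```text
time_s: 27.13
ee_pos: [0.4863, -0.3573, 0.2656]
eef_rot: [-3.135, -0.951, 1.535]
force: [-0.6, -0.3, -3.5]
grip_width: 0.0112
q [-0.8544  0.7168  1.1619  0.6428  1.9767 -0.7876] F [-0.5674 -0.2797 -3.4996] [-0.9297 -0.044  -0.0136]
tilt 94.54383340445649 S [ 0.4848 -0.3243  0.1041] to Sf world [-0.001  -0.0006 -0.0011] tool u [-0.0103 -0.008   0.0013] grip 0.01122979797763728
S px top [[466.7621 272.4949]] side [[416.4448 180.9115]]
time_s: 28.07
ee_pos: [0.4857, -0.3781, 0.2599]
eef_rot: [-3.133, -1.082, 1.533]
force: [-0.2, 0.3, -3.6]
grip_width: 0.0112
q [-0.8855  0.795   1.0893  0.724   2.0832 -0.7712] F [-0.2049  0.3081 -3.5791] [-0.9413 -0.0128 -0.0204]
tilt 102.04234427171718 S [ 0.4848 -0.3242  0.104 ] to Sf world [-0.001  -0.0006 -0.001 ] tool u [-0.01   -0.008  -0.0005] grip 0.011219883763385003
S px top [[466.7417 272.4936]] side [[416.4378 180.9348]]
```

View pics/a5.png

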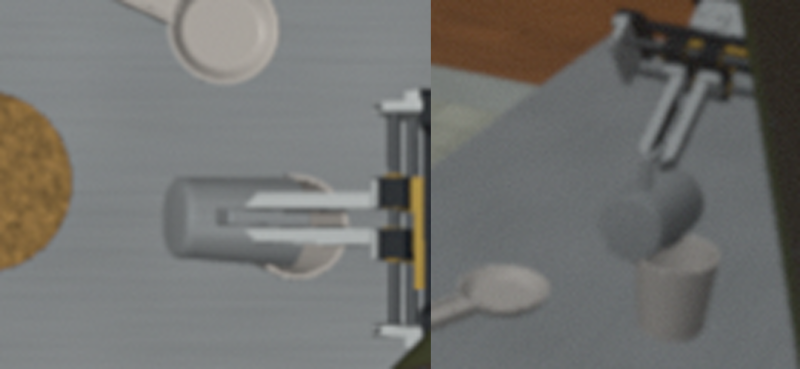

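View pics/a6.png

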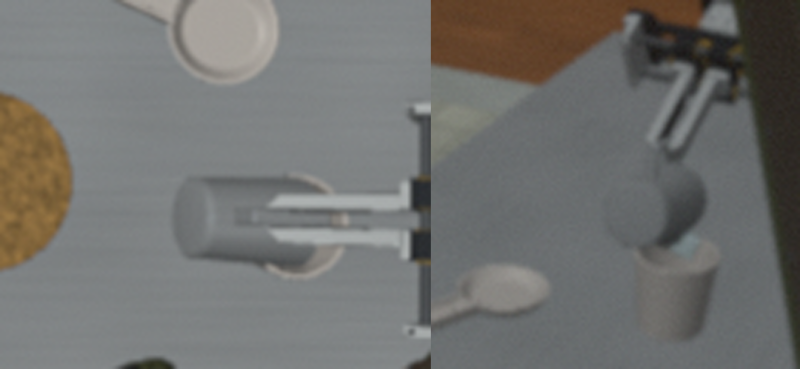

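```bash
python3 -m pendant '[[-0.0133,0,-0.0121,0,0.025,0,1],[-0.0133,0,-0.0121,0,0.025,0,1],[-0.0133,0,-0.0121,0,0.025,0,1],[-0.0133,0,-0.0121,0,0.025,0,1],[-0.0133,0,-0.0121,0,0.025,0,1],[-0.0133,0,-0.0121,0,0.025,0,1],[-0.0133,0,-0.0121,0,0.025,0,1],[-0.0133,0,-0.0121,0,0.025,0,1]]'; python3 lg.py
python3 sp.py a7;  python3 -m pendant '[[-0.0133,0,-0.0121,0,0.025,0,1],[-0.0133,0,-0.0121,0,0.025,0,1],[-0.0133,0,-0.0121,0,0.025,0,1],[-0.0133,0,-0.0121,0,0.025,0,1],[-0.0133,0,-0.0121,0,0.025,0,1],[-0.0133,0,-0.0121,0,0.025,0,1],[-0.0133,0,-0.0121,0,0.025,0,1],[-0.0133,0,-0.0121,0,0.025,0,1],[0,0,0,0,0,0,1],[0,0,0,0,0,0,1]]'; python3 lg.py
python3 sp.py a8
```

```text
time_s: 28.83
ee_pos: [0.4851, -0.3941, 0.2533]
eef_rot: [-3.131, -1.186, 1.531]
force: [-0.1, -0.5, -3.2]
grip_width: 0.0109
q [-0.9068  0.8593  1.0321  0.7946  2.164  -0.7472] F [-0.0683 -0.5263 -3.2408] [-1.0035 -0.0552  0.0008]
tilt 108.04447320430563 S [ 0.4848 -0.3242  0.1039] to Sf world [-0.001  -0.0006 -0.0009] tool u [-0.0093 -0.0079 -0.002 ] grip 0.010852758160050336
S px top [[466.7205 272.4987]] side [[416.4355 180.967 ]]
time_s: 29.77
ee_pos: [0.4846, -0.4091, 0.245]
eef_rot: [-3.126, -1.29, 1.526]
force: [-0.5, -0.3, -2.4]
grip_width: 0.0113
q [-0.9248  0.9239  0.9771  0.8709  2.2394 -0.7135] F [-0.4672 -0.2577 -2.3507] [-1.0613 -0.0626  0.0437]
tilt 113.98498566611342 S [ 0.4848 -0.3242  0.1037] to Sf world [-0.0009 -0.0006 -0.0007] tool u [-0.0068 -0.0076 -0.0036] grip 0.011325109136449543
S px top [[466.6875 272.5194]] side [[416.4422 181.0521]]
```

View pics/a7.png

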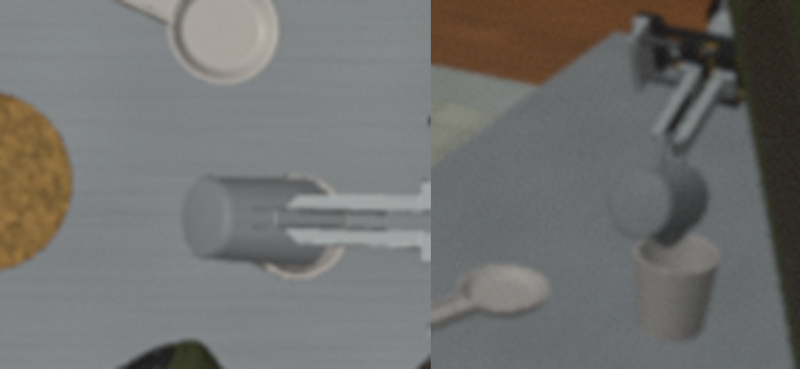

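View pics/a8.png

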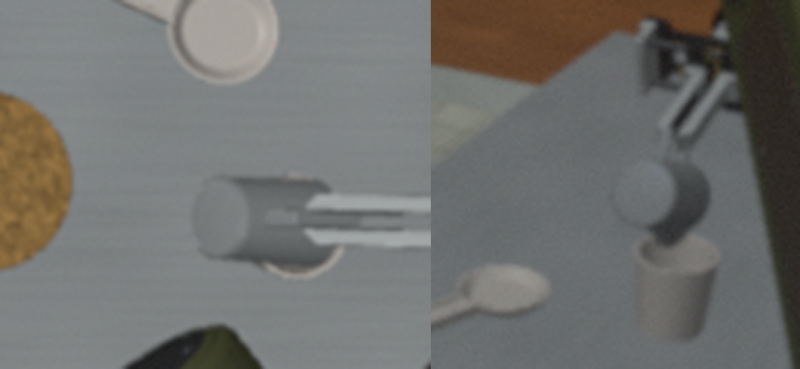

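```bash
python3 -m pendant '[[-0.0177,0,-0.0162,0,0.0333,0,1],[-0.0177,0,-0.0162,0,0.0333,0,1],[-0.0177,0,-0.0162,0,0.0333,0,1],[-0.0177,0,-0.0162,0,0.0333,0,1],[-0.0177,0,-0.0162,0,0.0333,0,1],[-0.0177,0,-0.0162,0,0.0333,0,1],[-0.0177,0,-0.0162,0,0.0333,0,1],[-0.0177,0,-0.0162,0,0.0333,0,1],[-0.0177,0,-0.0162,0,0.0333,0,1],[-0.0177,0,-0.0162,0,0.0333,0,1]]'; python3 lg.py
python3 -m pendant '[[0,0,0,0,0,0,1],[0,0,0,0,0,0,1],[0,0,0,0,0,0,1],[0,0,0,0,0,0,1],[0,0,0,0,0,0,1],[0,0,0,0,0,0,1]]'; python3 lg.py
python3 sp.py a9
```

```text
time_s: 30.7
ee_pos: [0.4839, -0.4325, 0.2282]
eef_rot: [-3.102, -1.466, 1.502]
force: [0.1, -0.4, -2.2]
grip_width: 0.0116
q [-0.9487  1.0333  0.888   1.0206  2.3558 -0.6309] F [ 0.1073 -0.4102 -2.2041] [-1.0597 -0.0491  0.0109]
time_s: 31.2
ee_pos: [0.4839, -0.4322, 0.2287]
eef_rot: [-3.105, -1.464, 1.505]
force: [0.4, 0.9, -3.0]
grip_width: 0.0109
q [-0.9484  1.0317  0.8889  1.0189  2.3546 -0.6319] F [ 0.3913  0.8504 -2.9799] [-1.0991 -0.0639  0.0202]
tilt 123.93307215163298 S [ 0.4849 -0.3242  0.1041] to Sf world [-0.001  -0.0006 -0.0011] tool u [-0.0098 -0.0085 -0.0045] grip 0.010948214279222039
S px top [[466.7338 272.4718]] side [[416.4185 180.9135]]
```

View pics/a9.png

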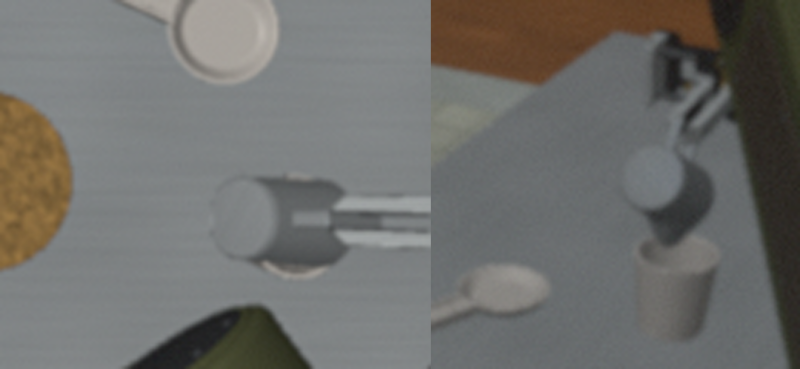

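```bash
python3 -m pendant '[[0.06,0,-0.006,0,0,0,1],[0.13,0,-0.013,0,0,0,1],[0.16,0,-0.016,0,0,0,1],[0.1,0,-0.01,0,0,0,1],[0.05,0,-0.005,0,0,0,1],[0.068,0,0.068,0,-0.1333,0,1],[0.068,0,0.068,0,-0.1333,0,1],[0.068,0,0.068,0,-0.1333,0,1],[0.068,0,0.068,0,-0.1333,0,1],[0.068,0,0.068,0,-0.1333,0,1]]'; python3 lg.py
python3 -m pendant '[[0.068,0,0.068,0,-0.1333,0,1],[0.068,0,0.068,0,-0.1333,0,1],[0.068,0,0.068,0,-0.1333,0,1],[0.068,0,0.068,0,-0.1333,0,1],[0.068,0,0.068,0,-0.1333,0,1],[0.068,0,0.068,0,-0.1333,0,1],[0.068,0,0.068,0,-0.1333,0,1],[0.068,0,0.068,0,-0.1333,0,1],[0.068,0,0.068,0,-0.1333,0,1],[0.068,0,0.068,0,-0.1333,0,1]]'; python3 lg.py
python3 sp.py a10
```

```text
time_s: 32.13
ee_pos: [0.4856, -0.3823, 0.3182]
eef_rot: [-3.132, -1.112, 1.533]
force: [1.3, 0.1, -3.2]
grip_width: 0.0113
q [-0.8915  0.7585  1.0239  0.7904  2.1812 -0.6794] F [ 1.3249  0.0903 -3.1793] [-0.9859 -0.0439 -0.0268]
time_s: 32.97
ee_pos: [0.4889, -0.269, 0.3199]
eef_rot: [-3.137, -0.414, 1.54]
force: [-0.5, -0.0, -3.8]
grip_width: 0.0115
q [-0.669   0.3958  1.3864  0.3268  1.6161 -0.6662] F [-0.512  -0.0003 -3.8321] [-0.3662 -0.0528 -0.053 ]
tilt 63.79279143101113 S [ 0.485  -0.3232  0.1642] to Sf world [-0.0011 -0.0017 -0.0612] tool u [-0.2181 -0.007   0.4614] grip 0.01153355635729791
S px top [[473.7906 271.9507]] side [[417.8842 162.9892]]
```

View pics/a10.png

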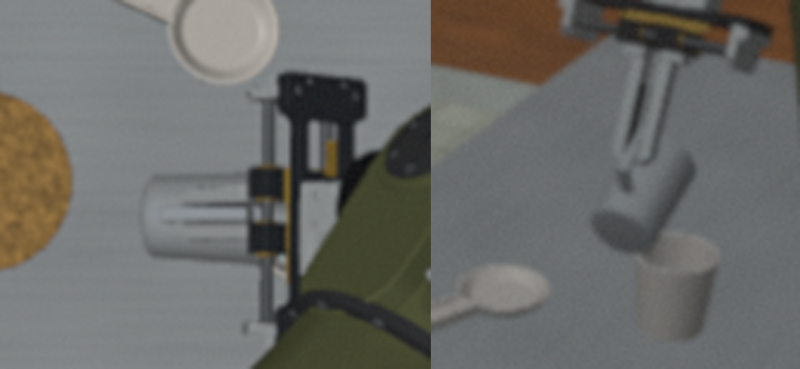

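```bash
python3 -m pendant '[[0.154,0,0.033,0,-0.1333,0,1],[0.154,0,0.033,0,-0.1333,0,1],[0.154,0,0.033,0,-0.1333,0,1],[0.154,0,0.033,0,-0.1333,0,1],[0.154,0,0.033,0,-0.1333,0,1],[0.154,0,0.033,0,-0.1333,0,1],[0.142,0,0.055,0,-0.1333,0,1],[0.142,0,0.055,0,-0.1333,0,1],[0.142,0,0.055,0,-0.1333,0,1],[0.142,0,0.055,0,-0.1333,0,1]]'; python3 lg.py
python3 -m pendant '[[0.142,0,0.055,0,-0.1333,0,1],[0.133,0,0.03,0,-0.1333,0,1],[0.133,0,0.03,0,-0.1333,0,1],[0.133,0,0.03,0,-0.1333,0,1],[0.133,0,0.03,0,-0.1333,0,1],[0.133,0,0.03,0,-0.12,0,1],[0,0,0,0,0,0,1],[0,0,0,0,0,0,1]]'; python3 lg.py
python3 sp.py a11
python3 - <<'E'
from h import *
t=imaging.camera("top");crop(t,330,210,510,330,4,"t11.png")
g=np.load("grip.npz");o=ctrl.get_obs();R=Ro.from_euler("xyz",o["eef_rot"]).as_matrix();p=o["ee_pos"]
J=p+R@g["ptj"];Rj=R@g["Rtj"];print("J",J,"z axis",Rj[:,2],"to rest tool u",R.T@(np.array([.492,-.12,.0065])-J)/.12)
E
```

```text
time_s: 33.9
ee_pos: [0.4942, -0.0919, 0.2899]
eef_rot: [-3.137, 0.282, 1.541]
force: [-0.9, -0.8, -3.2]
grip_width: 0.0116
q [-0.1612  0.2029  1.6895 -0.2979  1.2307 -0.0331] F [-0.8704 -0.8368 -3.2293] [ 0.3811 -0.1093 -0.0636]
time_s: 34.57
ee_pos: [0.4962, -0.0161, 0.225]
eef_rot: [-3.132, 0.691, 1.546]
force: [-0.2, -0.1, -2.4]
grip_width: 0.0113
q [ 0.1143  0.3437  1.7582 -0.7227  1.2597  0.4506] F [-0.1954 -0.0503 -2.3511] [ 0.7432 -0.0942  0.0134]
tilt 0.530997863706494 S [ 0.4893 -0.1794  0.2035] to Sf world [-0.0054 -0.1454 -0.1005] tool u [-0.4006 -0.0021  1.418 ] grip 0.011341260644603836
S px top [[416.5586 269.1906]] side [[397.3303 169.7492]]
J [ 0.49126861 -0.1280937   0.10957761] z axis [-8.94719186e-04 -8.54474374e-03  9.99963093e-01] to rest tool u [0.59945214 0.00689078 0.61890444]
```

View pics/t11.png

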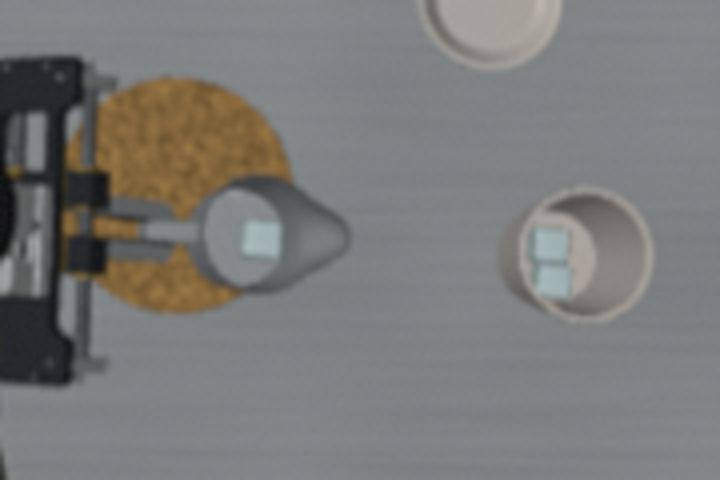

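View pics/a11.png

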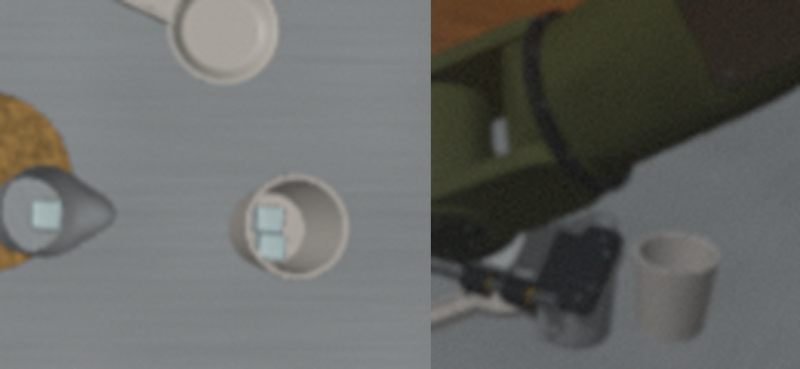

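```bash
python3 - <<'E'
from plan import *
np.set_printoptions(precision=3,suppress=True)
g=np.load("grip.npz");q=ctrl.get_obs()["qpos"];yaw=-1.602;u=Rz(yaw)[:,0];Sf=np.array([.4829,-.3548,0])-.030*u+[0,0,.108]
for th in (45,70,95,115,125,135,145,155):
    Rj=Rz(yaw)@Ry(np.radians(th));Rt=Rj@g["Rtj"].T;pt=Sf-Rj@[.0515,0,.096]-Rt@g["ptj"];q,e=ik(pt,Rt,q);print(th,q,round(e,5),pt)
E
python3 -m pendant '[[-0.123,0,-0.003,0,0.1333,0,1],[-0.123,0,-0.003,0,0.1333,0,1],[-0.123,0,-0.003,0,0.1333,0,1],[-0.123,0,-0.003,0,0.1333,0,1],[-0.133,0,-0.04,0,0.1333,0,1],[-0.133,0,-0.04,0,0.1333,0,1],[-0.133,0,-0.04,0,0.1333,0,1],[-0.135,0,-0.055,0,0.1333,0,1],[-0.135,0,-0.055,0,0.1333,0,1],[-0.135,0,-0.055,0,0.1333,0,1]]'; python3 lg.py;python3 sp.py b1
```

```text
45 [-0.521  0.348  1.616  0.08   1.221 -0.523] 0.0 [ 0.489 -0.223  0.238]
70 [-0.718  0.486  1.399  0.395  1.605 -0.748] 0.0 [ 0.487 -0.288  0.269]
95 [-0.859  0.715  1.158  0.648  1.988 -0.792] 0.0 [ 0.484 -0.359  0.269]
115 [-0.93   0.928  0.969  0.886  2.257 -0.711] 0.0 [ 0.483 -0.412  0.248]
125 [-0.953  1.037  0.882  1.038  2.37  -0.626] 0.0 [ 0.482 -0.435  0.231]
135 [-0.968  1.143  0.805  1.219  2.464 -0.507] 0.0 [ 0.481 -0.455  0.21 ]
145 [-0.976  1.243  0.74   1.432  2.535 -0.356] 0.0 [ 0.481 -0.47   0.185]
155 [-0.976  1.335  0.693  1.67   2.581 -0.182] 0.0 [ 0.481 -0.482  0.159]
time_s: 35.55
ee_pos: [0.4924, -0.1515, 0.3174]
eef_rot: [-3.141, -0.009, 1.541]
force: [0.2, 0.2, -3.6]
grip_width: 0.0111
q [-0.3723  0.2115  1.5969  0.0083  1.3366 -0.344 ] F [ 0.2188  0.1694 -3.6007] [ 0.0203 -0.0283 -0.0451]
tilt 40.57767094742458 S [ 0.4871 -0.2626  0.1957] to Sf world [-0.0033 -0.0622 -0.0927] tool u [-0.5257 -0.0114  0.7681] grip 0.011107907088377713
S px top [[451.9322 270.5179]] side [[409.9662 160.8557]]
```

View pics/b1.png

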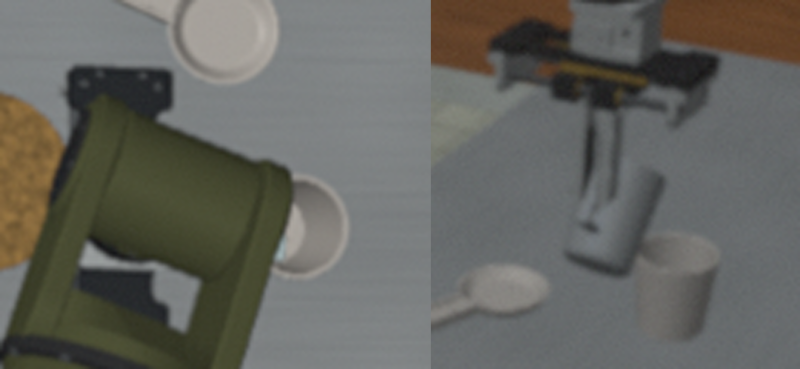

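```bash
python3 -m pendant '[[-0.04,0,0.06,0,0,0,1],[-0.1,0,0.14,0,0,0,1],[-0.14,-0.005,0.2,0,0,0,1],[-0.12,-0.005,0.18,0,0,0,1],[-0.08,0,0.115,0,0,0,1],[-0.035,0,0.05,0,0,0,1],[0,0,0,0,0,0,1],[-0.0539,0,-0.0476,0,0.1,0,1],[-0.0539,0,-0.0476,0,0.1,0,1],[-0.0539,0,-0.0476,0,0.1,0,1]]'; python3 lg.py
python3 -m pendant '[[-0.0539,0,-0.0476,0,0.1,0,1],[-0.0539,0,-0.0476,0,0.1,0,1],[-0.0539,0,-0.0476,0,0.1,0,1],[-0.0539,0,-0.0476,0,0.1,0,1],[-0.0539,0,-0.0476,0,0.1,0,1],[-0.0539,0,-0.0476,0,0.1,0,1],[-0.0539,0,-0.0476,0,0.1,0,1],[-0.0539,0,-0.0476,0,0.1,0,1],[-0.0267,0,-0.0242,0,0.05,0,1],[-0.0267,0,-0.0242,0,0.05,0,1]]'; python3 lg.py;python3 sp.py b2
```

```text
time_s: 36.48
ee_pos: [0.4892, -0.2309, 0.2432]
eef_rot: [-3.139, -0.164, 1.542]
force: [-1.2, -0.3, -2.9]
grip_width: 0.011
q [-0.5536  0.3646  1.5843  0.1464  1.2804 -0.5735] F [-1.172  -0.3077 -2.8642] [-0.1493 -0.0844  0.039 ]
time_s: 37.32
ee_pos: [0.487, -0.3037, 0.2688]
eef_rot: [-3.137, -0.633, 1.539]
force: [0.3, -0.2, -2.7]
grip_width: 0.011
q [-0.7557  0.5397  1.3436  0.4602  1.6996 -0.7693] F [ 0.3224 -0.2218 -2.6864] [-0.6705 -0.039  -0.0271]
tilt 76.3705217599576 S [ 0.484  -0.3226  0.105 ] to Sf world [-0.0002 -0.0022 -0.002 ] tool u [-0.0249 -0.0007  0.0026] grip 0.010998730824191493
S px top [[466.2156 272.8162]] side [[416.5157 180.9291]]
```

```bash
python3 -m pendant '[[-0.0177,0,-0.0162,0,0.0333,0,1],[-0.0177,0,-0.0162,0,0.0333,0,1],[-0.0177,0,-0.0162,0,0.0333,0,1],[-0.0177,0,-0.0162,0,0.0333,0,1],[-0.0177,0,-0.0162,0,0.0333,0,1],[-0.0177,0,-0.0162,0,0.0333,0,1],[-0.0177,0,-0.0162,0,0.0333,0,1],[-0.0177,0,-0.0162,0,0.0333,0,1],[-0.0177,0,-0.0162,0,0.0333,0,1],[-0.0177,0,-0.0162,0,0.0333,0,1]]'; python3 lg.py;python3 sp.py b3
python3 -m pendant '[[-0.0177,0,-0.0162,0,0.0333,0,1],[-0.0177,0,-0.0162,0,0.0333,0,1],[-0.0177,0,-0.0162,0,0.0333,0,1],[-0.0177,0,-0.0162,0,0.0333,0,1],[-0.0177,0,-0.0162,0,0.0333,0,1],[-0.0177,0,-0.0162,0,0.0333,0,1],[-0.0177,0,-0.0162,0,0.0333,0,1],[-0.0177,0,-0.0162,0,0.0333,0,1],[-0.0177,0,-0.0162,0,0.0333,0,1],[-0.0177,0,-0.0162,0,0.0333,0,1]]'; python3 lg.py;python3 sp.py b4
python3 -c "
import cv2,numpy as np
cv2.imwrite('pics/b34.png',np.hstack([cv2.imread('pics/b%ds.png'%i)[:480,:400] for i in(3,4)]))"
```

```text
time_s: 38.25
ee_pos: [0.4858, -0.3328, 0.2689]
eef_rot: [-3.136, -0.81, 1.537]
force: [-0.0, 0.1, -3.4]
grip_width: 0.011
q [-0.8147  0.6321  1.2473  0.5604  1.8546 -0.7905] F [-0.0335  0.1115 -3.4112] [-0.774  -0.1207  0.0165]
tilt 86.47008019656434 S [ 0.4836 -0.3228  0.1044] to Sf world [ 0.0002 -0.002  -0.0014] tool u [-0.0199  0.0022 -0.0045] grip 0.011046856668194738
S px top [[466.2095 272.9637]] side [[416.6289 181.1266]]
time_s: 39.18
ee_pos: [0.485, -0.3613, 0.2648]
eef_rot: [-3.134, -0.984, 1.535]
force: [-0.1, 0.2, -2.6]
grip_width: 0.0113
q [-0.8628  0.7319  1.1502  0.6623  2.0025 -0.7863] F [-0.0817  0.2477 -2.5938] [-0.9178 -0.0586 -0.0156]
tilt 96.45590110696635 S [ 0.4836 -0.3228  0.1044] to Sf world [ 0.0002 -0.002  -0.0014] tool u [-0.0189  0.0022 -0.0072] grip 0.01125408538609234
S px top [[466.2414 272.9637]] side [[416.6386 181.1015]]
```

View pics/b34.png

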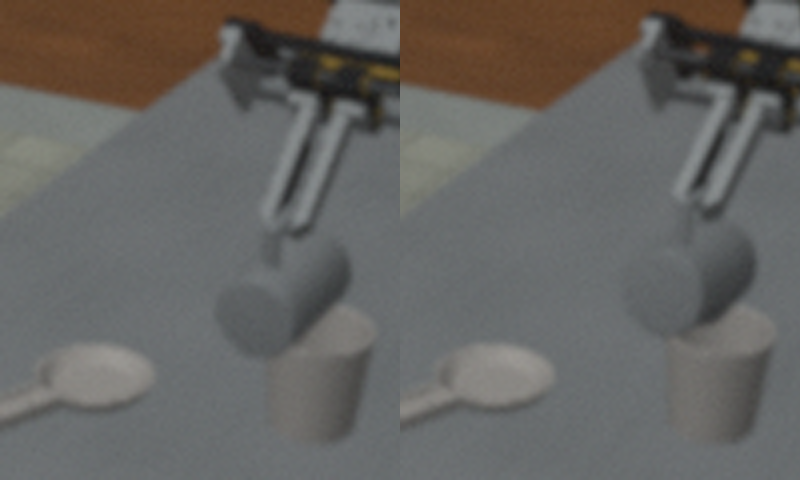

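```bash
python3 -m pendant '[[-0.0177,0,-0.0162,0,0.0333,0,1],[-0.0177,0,-0.0162,0,0.0333,0,1],[-0.0177,0,-0.0162,0,0.0333,0,1],[-0.0177,0,-0.0162,0,0.0333,0,1],[-0.0177,0,-0.0162,0,0.0333,0,1],[-0.0177,0,-0.0162,0,0.0333,0,1],[-0.0177,0,-0.0162,0,0.0333,0,1],[-0.0177,0,-0.0162,0,0.0333,0,1],[-0.0177,0,-0.0162,0,0.0333,0,1],[-0.0177,0,-0.0162,0,0.0333,0,1]]'; python3 lg.py;python3 sp.py b5
python3 -m pendant '[[-0.0177,0,-0.0162,0,0.0333,0,1],[-0.0177,0,-0.0162,0,0.0333,0,1],[-0.0177,0,-0.0162,0,0.0333,0,1],[-0.0177,0,-0.0162,0,0.0333,0,1],[-0.0177,0,-0.0162,0,0.0333,0,1],[-0.0177,0,-0.0162,0,0.0333,0,1],[-0.0177,0,-0.0162,0,0.0333,0,1],[-0.0177,0,-0.0162,0,0.0333,0,1],[-0.0177,0,-0.0162,0,0.0333,0,1],[-0.0177,0,-0.0162,0,0.0333,0,1]]'; python3 lg.py;python3 sp.py b6
python3 -m pendant '[[-0.0177,0,-0.0162,0,0.0333,0,1],[-0.0177,0,-0.0162,0,0.0333,0,1],[-0.0177,0,-0.0162,0,0.0333,0,1],[-0.0177,0,-0.0162,0,0.0333,0,1],[-0.0177,0,-0.0162,0,0.0333,0,1],[-0.0177,0,-0.0162,0,0.0333,0,1],[-0.0177,0,-0.0162,0,0.0333,0,1],[-0.0177,0,-0.0162,0,0.0333,0,1],[-0.0177,0,-0.0162,0,0.0333,0,1],[-0.0177,0,-0.0162,0,0.0333,0,1]]'; python3 lg.py;python3 sp.py b7
python3 -c "
import cv2,numpy as np
cv2.imwrite('pics/b567.png',np.hstack([cv2.imread('pics/b%ds.png'%i)[120:480,160:420] for i in(5,6,7)]))"
```

```text
time_s: 40.12
ee_pos: [0.4841, -0.3885, 0.2557]
eef_rot: [-3.131, -1.158, 1.532]
force: [0.4, -0.5, -2.9]
grip_width: 0.0109
q [-0.9015  0.8373  1.0544  0.774   2.1412 -0.7567] F [ 0.4086 -0.4942 -2.8606] [-0.9545 -0.1023 -0.0188]
tilt 106.44764980514267 S [ 0.4836 -0.3229  0.1044] to Sf world [ 0.0002 -0.0019 -0.0014] tool u [-0.0173  0.0021 -0.0101] grip 0.010932153835975487
S px top [[466.2543 272.9608]] side [[416.6403 181.0972]]
time_s: 41.05
ee_pos: [0.4833, -0.4138, 0.242]
eef_rot: [-3.124, -1.333, 1.524]
force: [-0.6, 0.1, -3.2]
grip_width: 0.0112
q [-0.9316  0.9455  0.9623  0.903   2.2679 -0.6994] F [-0.5858  0.0939 -3.158 ] [-1.0497 -0.0418 -0.0393]
tilt 116.43576271806434 S [ 0.4837 -0.3229  0.1044] to Sf world [ 0.0002 -0.0019 -0.0014] tool u [-0.0152  0.002  -0.0126] grip 0.01119094776220995
S px top [[466.2745 272.9585]] side [[416.6448 181.0867]]
time_s: 41.98
ee_pos: [0.4826, -0.4363, 0.2241]
eef_rot: [-3.077, -1.507, 1.477]
force: [0.2, 0.7, -2.7]
grip_width: 0.0115
q [-0.9534  1.0537  0.8766  1.0566  2.379  -0.6111] F [ 0.1649  0.6848 -2.704 ] [-1.0593 -0.087   0.0039]
tilt 126.42550193104731 S [ 0.4837 -0.3229  0.1044] to Sf world [ 0.0002 -0.0019 -0.0014] tool u [-0.0125  0.002  -0.0149] grip 0.011466037689259788
S px top [[466.2778 272.9561]] side [[416.6441 181.0938]]
```

View pics/b567.png

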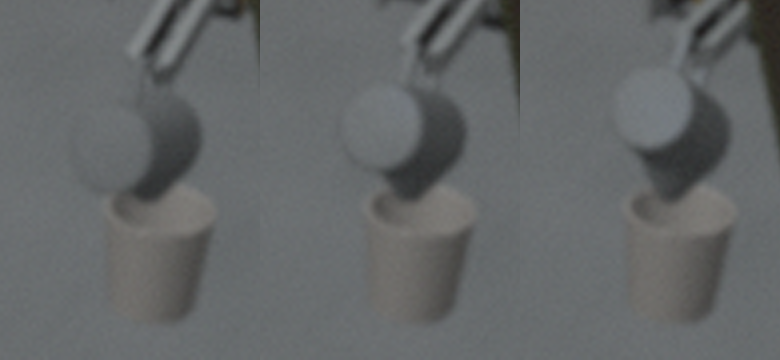

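```bash
python3 -m pendant '[[-0.0177,0,-0.0162,0,0.0333,0,1],[-0.0177,0,-0.0162,0,0.0333,0,1],[-0.0177,0,-0.0162,0,0.0333,0,1],[-0.0177,0,-0.0162,0,0.0333,0,1],[-0.0177,0,-0.0162,0,0.0333,0,1],[-0.0177,0,-0.0162,0,0.0333,0,1],[-0.0177,0,-0.0162,0,0.0333,0,1],[-0.0177,0,-0.0162,0,0.0333,0,1],[-0.0177,0,-0.0162,0,0.0333,0,1],[-0.0177,0,-0.0162,0,0.0333,0,1]]'; python3 lg.py
python3 -m pendant '[[0,0,0,0,0,0,1],[0,0,0,0,0,0,1],[0,0,0,0,0,0,1],[0,0,0,0,0,0,1],[0,0,0,0,0,0,1],[0,0,0,0,0,0,1],[0,0,0,0,0,0,1],[0,0,0,0,0,0,1]]'; python3 sp.py b8
```

```text
time_s: 42.92
ee_pos: [0.4819, -0.4554, 0.2027]
eef_rot: [-0.036, -1.46, -1.565]
force: [-0.1, -0.9, -1.9]
grip_width: 0.0112
q [-0.9678  1.159   0.8006  1.2409  2.4707 -0.4891] F [-0.0769 -0.9086 -1.8991] [-1.0851 -0.067  -0.0509]
time_s: 43.58
ee_pos: [0.4819, -0.4552, 0.203]
eef_rot: [-0.037, -1.462, -1.564]
force: [-0.4, 0.8, -2.0]
grip_width: 0.0115
tilt 136.3081406074249 S [ 0.4837 -0.323   0.1045] to Sf world [ 0.0002 -0.0018 -0.0015] tool u [-0.0106  0.0018 -0.0165] grip 0.011524360209513414
S px top [[466.3064 272.9475]] side [[416.646  181.0582]]
```

View pics/b8.png

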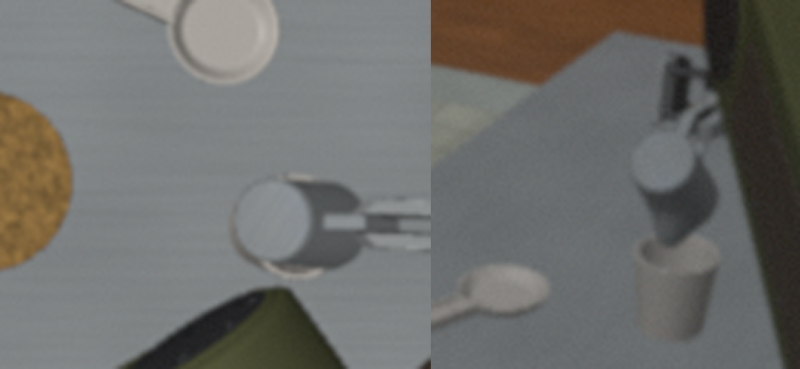

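```bash
python3 -m pendant '[[0.05,0,0,0,0,0,1],[-0.05,0,0,0,0,0,1],[0.05,0,0,0,0,0,1],[-0.05,0,0,0,0,0,1],[0,0,0,0,0,0,1],[0.06,0,0,0,0,0,1],[0.13,0,0,0,0,0,1],[0.16,0,0,0,0,0,1],[0.1,0,0,0,0,0,1],[0.05,0,0,0,0,0,1]]'; python3 lg.py
python3 -m pendant '[[0.068,0,0.068,0,-0.1333,0,1],[0.068,0,0.068,0,-0.1333,0,1],[0.068,0,0.068,0,-0.1333,0,1],[0.068,0,0.068,0,-0.1333,0,1],[0.068,0,0.068,0,-0.1333,0,1],[0.068,0,0.068,0,-0.1333,0,1],[0.068,0,0.068,0,-0.1333,0,1],[0.068,0,0.068,0,-0.1333,0,1],[0.068,0,0.068,0,-0.1333,0,1],[0.068,0,0.068,0,-0.1333,0,1]]'
python3 -m pendant '[[0.068,0,0.068,0,-0.1333,0,1],[0.068,0,0.068,0,-0.1333,0,1],[0.068,0,0.068,0,-0.1333,0,1],[0.068,0,0.068,0,-0.1333,0,1],[0.068,0,0.068,0,-0.1333,0,1],[0.068,0,0.068,0,-0.1333,0,1],[0.068,0,0.068,0,-0.1333,0,1],[0.068,0,0.068,0,-0.1333,0,1]]'
python3 lg.py; python3 sp.py b9
```

```text
time_s: 44.52
ee_pos: [0.4819, -0.462, 0.265]
eef_rot: [-0.02, -1.464, -1.581]
force: [-0.5, -0.1, -1.9]
grip_width: 0.0111
q [-0.9725  1.0928  0.7743  1.3469  2.4989 -0.3522] F [-0.49   -0.0548 -1.9038] [-0.9833 -0.0439 -0.0377]
time_s: 45.35
ee_pos: [0.4849, -0.3668, 0.3247]
eef_rot: [-3.135, -0.978, 1.535]
force: [0.7, -0.4, -2.7]
grip_width: 0.0113
time_s: 46.02
ee_pos: [0.4876, -0.2756, 0.3202]
eef_rot: [-3.138, -0.42, 1.539]
force: [0.6, 1.0, -3.2]
grip_width: 0.011
q [-0.6805  0.4032  1.3765  0.329   1.6259 -0.6757] F [ 0.6308  0.9756 -3.2268] [-0.4042 -0.035   0.0383]
tilt 64.15968360223867 S [ 0.4836 -0.3287  0.1642] to Sf world [ 0.0002  0.0039 -0.0612] tool u [-0.1783  0.0027  0.4788] grip 0.011034743655985666
S px top [[476.1263 272.5314]] side [[419.0123 162.3787]]
```

Same return path as before (extra 5 mm further forward, fine).

```bash
python3 -m pendant '[[0.154,0,0.033,0,-0.1333,0,1],[0.154,0,0.033,0,-0.1333,0,1],[0.154,0,0.033,0,-0.1333,0,1],[0.154,0,0.033,0,-0.1333,0,1],[0.154,0,0.033,0,-0.1333,0,1],[0.154,0,0.033,0,-0.1333,0,1],[0.142,0,0.055,0,-0.1333,0,1],[0.142,0,0.055,0,-0.1333,0,1],[0.142,0,0.055,0,-0.1333,0,1],[0.142,0,0.055,0,-0.1333,0,1]]'; python3 lg.py
python3 -m pendant '[[0.142,0,0.055,0,-0.1333,0,1],[0.133,0,0.03,0,-0.1333,0,1],[0.133,0,0.03,0,-0.1333,0,1],[0.133,0,0.03,0,-0.1333,0,1],[0.133,0,0.03,0,-0.1333,0,1],[0.133,0,0.03,0,-0.13,0,1],[0,0,0,0,0,0,1],[0,0,0,0,0,0,1]]'
python3 - <<'E'
from h import *
t=imaging.camera("top");crop(t,330,210,510,330,4,"t12.png")
g=np.load("grip.npz");o=ctrl.get_obs();R=Ro.from_euler("xyz",o["eef_rot"]).as_matrix();p=o["ee_pos"]
J=p+R@g["ptj"];Rj=R@g["Rtj"];print("J",J,"z axis",Rj[:,2],"to rest tool u",R.T@(np.array([.492,-.12,.0065])-J)/.12,o["time_s"])
E
```

```text
time_s: 46.95
ee_pos: [0.4929, -0.0983, 0.2913]
eef_rot: [-3.137, 0.276, 1.541]
force: [-0.7, -0.6, -2.9]
grip_width: 0.0113
q [-0.1765  0.1996  1.6892 -0.2906  1.23   -0.0511] F [-0.7424 -0.6469 -2.9013] [ 0.3149 -0.1329  0.0037]
time_s: 47.62
ee_pos: [0.4949, -0.0221, 0.2269]
eef_rot: [-3.132, 0.69, 1.546]
force: [-0.0, -0.4, -2.5]
grip_width: 0.0114
J [ 0.48969376 -0.13346794  0.11051437] z axis [ 0.00103089 -0.01027162  0.99994671] to rest tool u [0.63819403 0.0203918  0.59714049] 47.6667
```

View pics/t12.png

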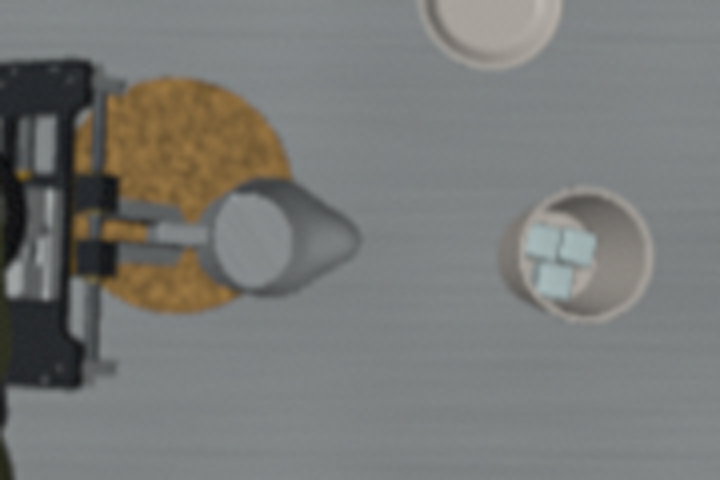

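```bash
python3 -m pendant '[[0.06,0.01,0.055,0,-0.0196,0,1],[0.11,0.01,0.1,0,0,0,1],[0.12,0.01,0.115,0,0,0,1],[0.12,0.01,0.115,0,0,0,1],[0.1,0.01,0.09,0,0,0,1],[0.06,0,0.055,0,0,0,1],[0.03,0,0.03,0,0,0,1],[0.01,0,0.005,0,0,0,1],[0,0,0,0,0,0,1],[0,0,0,0,0,0,1]]'; python3 lg.py
cat > rest.py <<'E'
from h import *
np.set_printoptions(precision=4,suppress=True)
g=np.load("grip.npz");o=ctrl.get_obs();R=Ro.from_euler("xyz",o["eef_rot"]).as_matrix();p=o["ee_pos"]
J=p+R@g["ptj"];Rj=R@g["Rtj"];print("J",J,"z axis",Rj[:,2],"down 1mm tool u",R.T@[0,0,-.001]/.12,o["time_s"])
s=imaging.camera("side");crop(s,320,140,440,260,5,"s13.png")
E
python3 rest.py
```

```text
time_s: 48.5
ee_pos: [0.5012, -0.0103, 0.1295]
eef_rot: [-3.138, 0.702, 1.543]
force: [-0.5, 0.1, -2.9]
grip_width: 0.0111
q [ 0.1273  0.5119  1.7895 -0.7849  1.1233  0.6129] F [-0.4508  0.1346 -2.8627] [ 0.6998 -0.0944 -0.0131]
J [ 0.4962 -0.1226  0.0136] z axis [-0.0012  0.0022  1.    ] down 1mm tool u [0.0054 0.     0.0064] 48.5
```

View pics/s13.png

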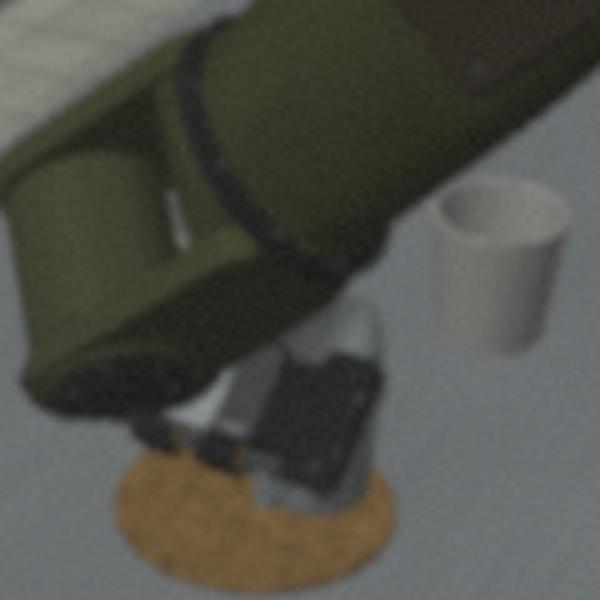

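```bash
python3 -m pendant '[[0.0108,0,0.0128,0,0,0,1],[0.0108,0,0.0128,0,0,0,1],[0.0054,0,0.0064,0,0,0,1],[0,0,0,0,0,0,1]]'; python3 -m pendant '[[0.0054,0,0.0064,0,0,0,1],[0.0027,0,0.0032,0,0,0,1],[0,0,0,0,0,0,1]]';  python3 lg.py; python3 rest.py
```

```text
time_s: 48.88
ee_pos: [0.5008, -0.0102, 0.1234]
eef_rot: [-3.136, 0.702, 1.545]
force: [-1.1, -0.3, -2.6]
grip_width: 0.011
time_s: 49.13
ee_pos: [0.5009, -0.0102, 0.1221]
eef_rot: [-3.136, 0.702, 1.545]
force: [0.2, -1.8, -1.6]
grip_width: 0.0111
q [ 0.1277  0.5251  1.7914 -0.7898  1.1135  0.6239] F [ 0.1972 -1.7875 -1.6226] [ 0.5239 -0.145   0.0341]
J [ 0.4958 -0.1225  0.0063] z axis [0.0001 0.0025 1.    ] down 1mm tool u [0.0054 0.     0.0064] 49.1333
```

Contact is starting; one half-millimetre more, then release.

```bash
python3 -m pendant '[[0.0027,0,0.0032,0,0,0,1],[0.0013,0,0.0016,0,0,0,1],[0,0,0,0,0,0,1]]' 15;  python3 lg.py; python3 -m pendant '[[0,0,0,0,0,0,0.6],[0,0,0,0,0,0,0.4],[0,0,0,0,0,0,0],[0,0,0,0,0,0,0],[0,0,0,0,0,0,-0.3],[0,0,0,0,0,0,-0.5],[0,0,0,0,0,0,-0.5]]'; python3 lg.py
python3 - <<'E'
from h import *
t=imaging.camera("top");crop(t,320,210,500,330,4,"t14.png")
E
```

```text
time_s: 49.43
ee_pos: [0.501, -0.0101, 0.1219]
eef_rot: [-3.137, 0.702, 1.544]
force: [-2.5, 2.5, 3.9]
grip_width: 0.012
q [ 0.128   0.5257  1.7913 -0.7904  1.1131  0.6251] F [-2.4801  2.5026  3.9241] [ 0.0519  0.1287 -0.2485]
time_s: 50.02
ee_pos: [0.5009, -0.0102, 0.1213]
eef_rot: [-3.136, 0.702, 1.544]
force: [-0.2, 0.3, 0.0]
grip_width: 0.0548
q [ 0.1276  0.5265  1.7917 -0.7902  1.1124  0.6251] F [-0.1827  0.3466  0.0444] [ 0.2337 -0.0526 -0.0043]
```

View pics/t14.png

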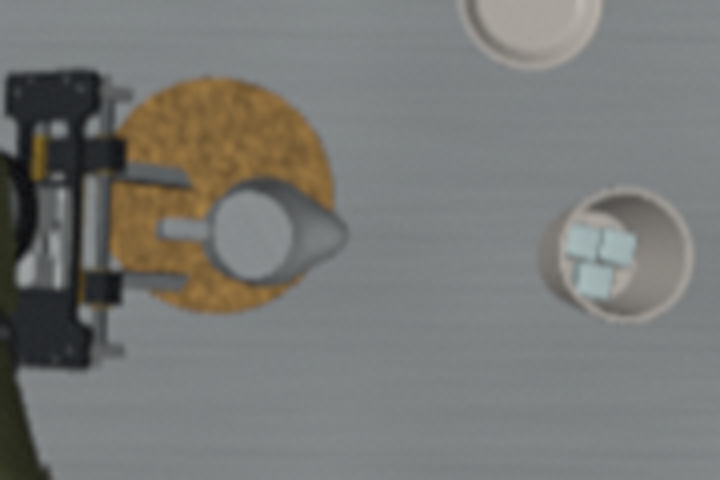

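Jug released and standing. I'll withdraw along the tool axis.

```bash
python3 -m pendant '[[0,0,-0.1,0,0,0,-0.5],[0,0,-0.25,0,0,0,-0.5],[0,0,-0.3,0,0,0,-0.5],[0,0,-0.3,0,0,0,-0.5],[0,0,-0.3,0,0,0,-0.5],[0,0,-0.2,0,0,0,-0.5],[0,0,0,0,0,0,-0.5],[0,0,0,0,0,0,-0.5]]'; python3 lg.py
python3 - <<'E'
from h import *
t=imaging.camera("top");s=imaging.camera("side")
cv2.imwrite("pics/top_end.png",t["image"][:,:,::-1]);cv2.imwrite("pics/side_end.png",s["image"][:,:,::-1])
E
```

```text
time_s: 50.73
ee_pos: [0.5047, 0.1029, 0.255]
eef_rot: [-3.138, 0.701, 1.545]
force: [-0.4, -0.5, -0.9]
grip_width: 0.0705
q [ 0.3333  0.3916  1.6144 -0.6516  1.4569  0.5457] F [-0.3897 -0.4635 -0.8791] [ 0.2655 -0.0376 -0.0015]
```

View pics/top_end.png

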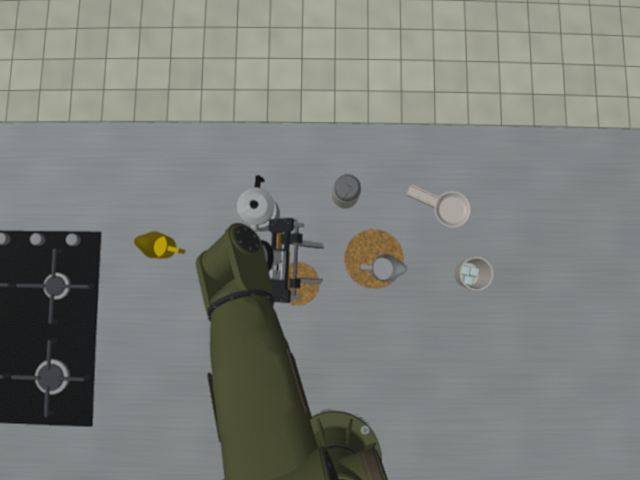

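View pics/side_end.png

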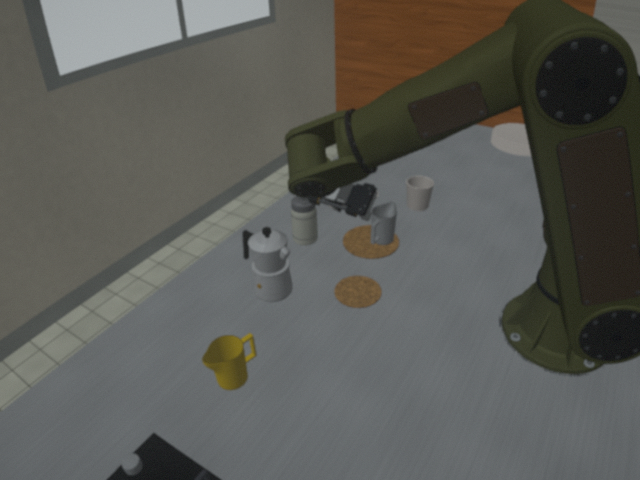

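The top view shows the jug upright on the mat at (384,268) and three cubes in the cup at (474,273). The moka pot (255,207), sugar dispenser (347,190) and spoon rest (452,209) are at their starting pixels, and the gripper touches nothing.

```bash
python3 -c "
from station import hand_in
print(hand_in())"
```

```text
the job is handed in; nothing more can be done
None
```

All three ice cubes are in the cup, and the jug stands upright on the larger cork mat with the gripper clear of it. I handed in at about 50.8 s of the 72 s.

- **What I did:** I took the jug by its body, set it on the mat with the spout pointing at the cup and let go. I then gripped the handle, poured slowly over the cup, set the jug back on the mat and withdrew.
- **Failed check:** after the first pour, to about 124°, the picture showed only two cubes in the cup and one still in the jug. I poured a second time from the same grip, to about 136° with a small shake, and the third cube came out.
- **Last checks:** the final pictures show three cubes in the cup and an empty, upright jug on the mat. The cup, moka pot, sugar dispenser, spoon rest and yellow jug are at their starting pixels, judged by eye. At the end of each move the tool force was about 17 N or less, and at rest it was near zero.
- **Small disagreement:** my first estimate of the jug's position was about 7 mm off between the two cameras. I corrected it before the first grasp.

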